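Load the numbered bottle caddy and latch its keeper

ROBOT

A 7-joint arm with a two-finger parallel gripper is mounted at the origin on the work surface. World frame = base frame: x ahead of the robot, y to its left, z up, the work surface at z = 0. Lengths are in m, angles in rad, forces in N, time in s.
With the tool pointing down it reaches from about 0.425 to 0.875 m from the base axis. Payload 4.7 kg.
Tool frame: the origin (TCP) lies between the finger pads; the fingertips stand 11 mm ahead of it and the grasp point (between the pads) lies 8 mm behind it; z points along the fingers, y is the line along which they close (so a half turn about z gives the same grasp; the last joint's range is limited). The gripper opens to 87 mm and grips with 3 to 60 N. Pads are 19 mm wide; open, the fingers measure 117 mm over their backs; the gripper's body (75 mm by 190 mm) begins 51 mm behind the grasp point.
Start: joints at [1.294, 0.321, -0.07, 1.45, 0.023, 1.371, -0.057], TCP at [0.186, -0.623, 0.234] pointing down, gripper open.
Joint ranges: [-2.86, 2.86], [-0.3, 2.09], [-1.38, 1.24], [0.06, 2.45], [-1.56, 4.7], [0.09, 2.05], [-2.69, 2.69]. Speed limits (rad/s): [2.57, 2.57, 3.14, 3.14, 3.14, 3.14, 3.14].

INTERFACE

Orientations are given as a rotation vector (axis times angle).
In Python, from bench import ctrl gives the robot as it stands. The module is installed in compiled form; this text tells all that it offers.
- The arm moves only by the shell command python3 -m inch 'ROWS' [FORCE]. ROWS is JSON, a list of rows, each an object with "slide": the shift along the tool's x, y, z scaled (see below), a list of three; "angular": the turn, a rotation vector about the tool's x, y, z scaled (see below), a list of three; "claw": the opening, from -1 (shut) to 1 (fully open). In form: [{"slide": [tx, ty, tz], "angular": [rx, ry, rz], "claw": claw}, ...]. A call has 1 to 10 rows; each row is the pose to reach, as a shift and turn from the pose commanded when the call began, along the tool's axes at that moment; what a row does not reach only later rows make up. The controller multiplies each number of a shift by 0.25 m and each number of a turn by 30 degrees. A row lasts 1/10 s, in which the tool goes at most 50 mm and 8.59 degrees, less where a joint would pass 70% of its speed; a pose out of reach is approached as far as the arm can. A call with a number of a shift or a turn outside -1 to 1 is refused whole. A call with a gripper value outside its range is refused whole. The fingers move at their own pace and stop on an object; FORCE is the grip in N (left out, the last holds). Time passes only in rows, so rows that repeat a pose let the fingers close. It gives the time, the measured TCP pose, the force, the opening and the grip force at its end, in the units of the state.
- ctrl.get_state(): the state, without advancing time (a new reading comes with each control period).
- ctrl.get_image(name): name is "side" or "top"; returns a dict with "color" (480x640x3 uint8, red, green, blue), "depth" (480x640 float32, m along the optical axis (not along the pixel's ray), 0 where there is no reading), "camera_matrix" (3x3 intrinsics, pixels), "extrinsics" (4x4, takes a point from camera to world coordinates). Camera axes: x right, y up, looking along -z (the intrinsics and any distortion apply to the point x, -y, -z); pixel columns grow to the right and rows downward; lengths in m; the calibration is good to about 2 mm. A picture is of the moment at which its call begins.
- ctrl.close_job(): hands the job in; it is judged then, once.
Trained networks look in the newest picture that a camera, given by its name, has taken for a name from the list of things; names that differ only in an ending like _2 or _b are one class to them, and where a whole thing is asked for, a point or a joint stands for the part that bears it (a point fixed in the world has none). Each returns a list of dicts, best first, with "confidence" (0 to 1); they miss things now and then, are a little off and sometimes report something else, mostly with a low value. They report only what shows in the picture. A call takes as long as a camera call.
- ctrl.find_in(query, camera): "bbox" ([centre column, centre row, width, height] in pixels, round what is visible of it).
- ctrl.outline_of(query, camera): "mask" (480x640 bool, what is visible of it) and "bbox" ([centre column, centre row, width, height] in pixels, round what is visible of it).
The state is a dict: "time": time; "joint_positions": joint angles; "qd": joint speeds; "joint_torque": joint torques, N m; "position": TCP position; "tool_rot": TCP orientation; "ft_force": force on the tool from outside, world axes, zero at the start; "torque": the same for the moment, N m; "grip_width": opening from 0.0 (shut) to 1.0 (fully open); "grip_force": force on a finger pad.
Only numpy, scipy, OpenCV 4.12 (cv2) and the standard library are available. Lean on these libraries where they do the work, as an engineer would, in place of code of your own. Each camera call takes 0.05 s, during which the arm holds its last target. There are 200 camera calls.

TASK

Put the toiletry bottles standing on the dresser upright into the caddy's stud-numbered pockets, fully down, one after another in number order: tall round spray bottle in pocket 1, square bottle with square cap in 2, tapered bottle in 3, square bottle with round cap in 4, short jar in 5; some may be missing, then leave their pockets empty and go on to the next number. When all the bottles there are stand in their pockets, press the sprung lever at the caddy's end down until its catch holds it, so the keeper bar stays swung over the bottles. Do not move or knock over anything else on the dresser.

Things in the scene. Friction and masses are not known exactly. Their poses are not given: they have to be found in the camera images.
- bottle1: Tall round white plastic spray bottle, 130 mm tall: body 40 mm in diameter up to 82 mm, above it a grey round cap 28 mm in diameter and 48 mm tall, fixed. Belongs in pocket 1. Origin: centre of the underside, z up. About 230 g, mostly in its steel foot. Starts upright; may be absent.
- bottle2: White plastic bottle of square section with a square cap, 118 mm tall: body 39 x 39 mm (faces square to its x and y axes) up to 70 mm, above it a fixed grey cap 28 x 28 mm, faces parallel to the body's, 48 mm tall. Belongs in pocket 2, turned square to it. Origin: centre of the underside, z up. About 230 g, mostly in its steel foot. Starts upright; may be absent.
- bottle3: White plastic tapered (cone-shouldered) round bottle without separate cap, 106 mm tall: 41 mm in diameter at the foot (straight up to 42 mm), narrowing to a straight neck 24 mm in diameter from 64 mm up to the top. Belongs in pocket 3. Origin: centre of the underside, z up. About 230 g, mostly in its steel foot. Starts upright; may be absent.
- bottle4: White plastic bottle of square section with a round cap, 95 mm tall: body 39 x 39 mm (faces square to its x and y axes) up to 47 mm, above it a grey round cap 28 mm in diameter and 48 mm tall, fixed. Belongs in pocket 4, turned square to it. Origin: centre of the underside, z up. About 230 g, mostly in its steel foot. Starts upright; may be absent.
- jar5: Short straight round white plastic jar with a grey lid of nearly its own width, 40 mm in diameter all the way up, 85 mm tall. Belongs in pocket 5. Origin: centre of the underside, z up. About 230 g, mostly in its steel foot. Starts upright; may be absent.
- caddy: White plastic bottle caddy, fixed. Origin at dresser level, mid pocket 3; x away from the robot, y along the row towards pocket 1, z up. Five pockets 46 x 46 mm inside, sides along its x and y, walls 40 mm high, floor 6 mm high, centres 58 mm apart, pocket 1 at y = +116 mm to pocket 5 at y = -116 mm. 1 to 5 dark studs on the near (-x) ledge give each number.
- keeper (a joint): Steel bar parallel to the row, hinged on two posts (163 mm high, at the caddy's x = 110 mm, behind the ends of the row). Angle in rad: 0 = upright, up to 270 mm above the dresser, behind the pockets; about 1.47 = swung forward over the bottles, some 25 mm above the tallest. Geared to the lever: 2.75 times its angle. Not to be handled.
- pocket1 (a point): Centre of the floor of pocket 1 (1 stud); 6 mm above the dresser, 34 mm below the tops of the pocket walls; axes as the caddy's. For the tall round spray bottle.
- pocket2 (a point): Centre of the floor of pocket 2 (2 studs); 6 mm above the dresser, 34 mm below the tops of the pocket walls; axes as the caddy's. For the square bottle with the square cap.
- pocket3 (a point): Centre of the floor of pocket 3 (3 studs); 6 mm above the dresser, 34 mm below the tops of the pocket walls; axes as the caddy's. For the tapered bottle.
- pocket4 (a point): Centre of the floor of pocket 4 (4 studs); 6 mm above the dresser, 34 mm below the tops of the pocket walls; axes as the caddy's. For the square bottle with the round cap.
- pocket5 (a point): Centre of the floor of pocket 5 (5 studs); 6 mm above the dresser, 34 mm below the tops of the pocket walls; axes as the caddy's. For the short jar.
- lever_pad (a point): Centre of the upper face of the grey pad (50 mm along the lever, 30 mm wide) at the near end of the steel lever beyond pocket 5; moves with it. Lever runs to the caddy's -x from a pivot at caddy x = 70, y = -205, z = 70 mm, 100 mm from the pad. Pad centre about 131 mm above the dresser when up, 83 mm when latched, and then about 20 mm nearer in x. Press from above, fingers closed.
- lever (a joint): Lever angle in rad: 0 = up (its spring pushes it back there), growing as it is pressed down; the catch snaps over it near 0.56, the stop is at 0.60. Pressing takes up to about 12 N at the pad. Latched it rests at about 0.53; the robot cannot undo it. The catch is on a post 98 mm high at caddy x = 20, y = -233 mm.
- vase: Matte white ceramic vase, 110 mm in diameter, 180 mm tall, standing; origin under its centre. Bystander.
- hairbrush: Bamboo hairbrush, 210 mm long, 60 mm wide, 32 mm high, lying with bristles down; origin under its middle, x along its length. Bystander.
- pebble: Glass pebble paperweight, 62 mm in diameter, 26 mm high; origin under its centre. Bystander.
- sunglasses_case: Closed red plastic sunglasses case, 160 x 66 x 46 mm, x along its length; origin under its centre. Bystander.
- dish: Small white ceramic ring dish, 90 mm in diameter, 22 mm high; origin under its centre. Bystander.
- candle: Candle in an amber glass jar with wooden lid, 70 mm in diameter, 87 mm high; origin under its centre. Bystander.
- jewel_box: Wooden jewellery box, fixed, 150 x 200 x 85 mm; origin under its centre. Bystander.

How it is judged:
On the way, in this order (a step that is already met when the one before it is completed fails the run):
1. the tall round spray bottle stands fully down in pocket 1 (horizontal distance between bottle1 and pocket1 below 0.009 m and z of bottle1 in the frame of pocket1 below 0.006 m and angle between bottle1's own z axis and vertical below 0.12 rad), for 0.3 s.
2. the square bottle with the square cap stands fully down in pocket 2 (horizontal distance between bottle2 and pocket2 below 0.009 m and z of bottle2 in the frame of pocket2 below 0.006 m and angle between bottle2's own z axis and vertical below 0.12 rad), for 0.3 s.
3. the tapered bottle stands fully down in pocket 3 (horizontal distance between bottle3 and pocket3 below 0.009 m and z of bottle3 in the frame of pocket3 below 0.006 m and angle between bottle3's own z axis and vertical below 0.12 rad), for 0.3 s.
4. the square bottle with the round cap stands fully down in pocket 4 (horizontal distance between bottle4 and pocket4 below 0.009 m and z of bottle4 in the frame of pocket4 below 0.006 m and angle between bottle4's own z axis and vertical below 0.12 rad), for 0.3 s.
5. the short jar stands fully down in pocket 5 (horizontal distance between jar5 and pocket5 below 0.009 m and z of jar5 in the frame of pocket5 below 0.006 m and angle between jar5's own z axis and vertical below 0.12 rad), for 0.3 s.
6. the lever is pressed down and caught (value of joint lever above 0.5 rad), for 0.3 s.
At the end, for the whole second after the job is handed in: Every bottle present stands upright in the pocket of its number (underside within 6 mm of the pocket floor, centre within 9 mm of the pocket's, tilt under 0.12 rad), at rest, and the lever stays down by itself (joint above 0.5 rad) (all of step 1 and all of step 2 and all of step 3 and all of step 4 and all of step 5 and value of joint lever above 0.5 rad and linear speed of each of bottle1, bottle2, bottle3, bottle4, jar5 below 0.02 m/s); the robot touches nothing.
It fails at once if a bystander is shifted by more than 30 mm (distance of any of vase, hairbrush, pebble, sunglasses_case, dish, candle from where it was at the start of the episode above 0.03 m).
It fails at once if a bystander is tipped over (angle between any of vase, hairbrush, pebble, sunglasses_case, dish, candle's own z axis and vertical above 0.4 rad).
Of bottle1, bottle2, bottle3, bottle4, jar5 only 4 to 5 are there at a start; the rules pass over those that are not, and their reading is None.
At some moment in a run one of bottle1, bottle2, bottle3, bottle4, jar5 may be knocked a few centimetres aside while the robot is not near it.
It also fails if it takes over 208 s, if anything falls off the work surface, if the arm or the gripper's body presses on something with over 40 N, if the wrist force passes 120 N, or if a joint passes its speed limit or range.

## Working session

There is one attempt and no reset: what is moved stays moved. The work goes in short steps, Python scripts to look and compute and a shell command to move; the robot and the scene stay as the last step left them, time stands still between calls to the robot, and variables do not carry over. Pictures are saved under pics/ and viewed, at most 14 in all, crops included, and the job is handed in when it is done.

```bash
mkdir -p pics; ls
python3 - <<'E'
from bench import ctrl
import cv2,numpy as np
s=ctrl.get_state();print({k:np.round(v,3) if not isinstance(v,dict) else v for k,v in s.items()})
for n in("top","side"):
    d=ctrl.get_image(n);cv2.imwrite(f"pics/{n}0.png",d["color"][:,:,::-1]);print(n,d["camera_matrix"],np.round(d["extrinsics"],3))
    np.savez(f"{n}0.npz",**d)
    for q in["bottle1","bottle2","bottle3","bottle4","jar5","caddy","lever_pad","keeper","vase","hairbrush","pebble","sunglasses_case","dish","candle","jewel_box"]:
        print(n,q,[(np.round(r["bbox"]).astype(int).tolist(),round(r["confidence"],2)) for r in ctrl.find_in(q,n)][:3])
E
```

```text
pics
{'time': np.float64(0.0), 'joint_positions': array([ 1.294,  0.322, -0.07 ,  1.452,  0.023,  1.371, -0.057]), 'qd': array([ 0.002,  0.   ,  0.   , -0.002,  0.   , -0.001,  0.   ]), 'joint_torque': array([ 0.0000e+00, -4.9129e+01, -4.0400e-01, -3.1252e+01, -6.4000e-02,
        4.4000e-02,  0.0000e+00]), 'position': array([ 0.186, -0.622,  0.232]), 'tool_rot': array([-3.107e+00, -4.550e-01,  1.000e-03]), 'ft_force': array([-0.603, -0.023,  0.385]), 'torque': array([0.04 , 0.036, 0.011]), 'grip_force': np.float64(0.0), 'grip_width': np.float64(1.003)}
top [[437.77785413   0.         321.11265611]
 [  0.         437.77785413 242.54778702]
 [  0.           0.           1.        ]] [[ 0.003  0.99  -0.142  0.386]
 [-1.     0.004  0.005 -0.002]
 [ 0.005  0.142  0.99   1.403]
 [ 0.     0.     0.     1.   ]]
top bottle1 [([366, 280, 12, 16], 0.67), ([321, 287, 17, 12], 0.6), ([229, 301, 17, 12], 0.55)]
top bottle2 [([366, 280, 12, 16], 0.67), ([321, 287, 17, 12], 0.6), ([229, 301, 17, 12], 0.55)]
top bottle3 [([366, 280, 12, 16], 0.67), ([321, 287, 17, 12], 0.6), ([229, 301, 17, 12], 0.5
[... 1386 characters left out ...]
6], 0.61), ([377, 375, 21, 28], 0.57)]
side jar5 [([410, 202, 18, 27], 0.76), ([414, 163, 48, 38], 0.26)]
side caddy [([276, 250, 98, 171], 0.83)]
side lever_pad [([247, 226, 39, 125], 0.23)]
side keeper [([247, 226, 40, 125], 0.66)]
side vase [([237, 377, 58, 61], 0.95)]
side hairbrush [([313, 455, 102, 48], 0.89), ([373, 222, 21, 38], 0.48), ([277, 250, 98, 173], 0.44)]
side pebble [([332, 364, 26, 25], 0.65)]
side sunglasses_case [([414, 163, 52, 37], 0.74)]
side dish [([370, 168, 27, 17], 0.71), ([303, 200, 37, 18], 0.27), ([375, 313, 26, 41], 0.2)]
side candle [([295, 387, 33, 48], 0.84)]
side jewel_box [([328, 154, 48, 56], 0.98), ([376, 377, 24, 27], 0.58), ([334, 365, 25, 20], 0.43)]
```

Run:
```python
import cv2
t=cv2.imread("pics/top0.png");s=cv2.imread("pics/side0.png")
cv2.imwrite("pics/a.png",cv2.resize(t[140:350,130:530],(800,420),interpolation=cv2.INTER_CUBIC))
cv2.imwrite("pics/b.png",cv2.resize(s[120:480,180:480],(500*1,600),interpolation=cv2.INTER_CUBIC))
```

```text
(no output)
```

View pics/a.png

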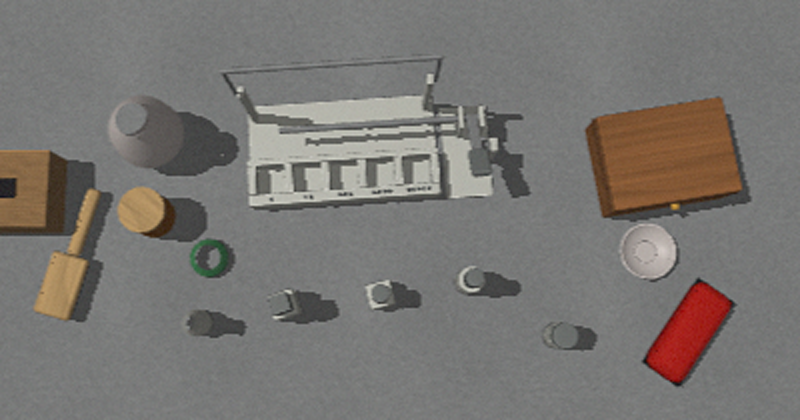

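View pics/b.png

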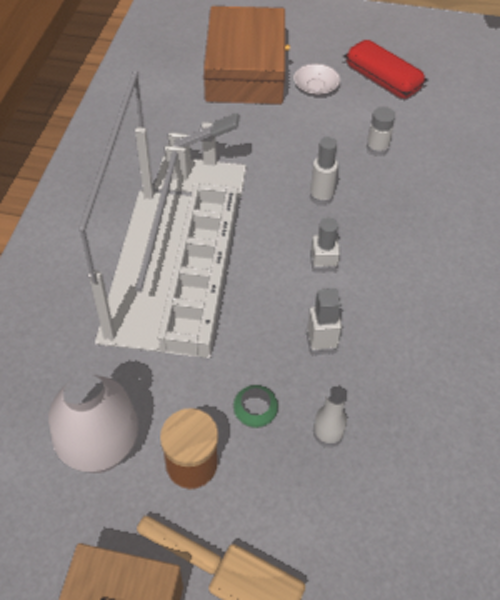

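The pictures show all five bottles standing in a row in front of the caddy. In the top image (full-frame pixels) they are bottle3 (230,301), bottle2 (272,292), bottle4 (320,287), bottle1 (366,280) and jar5 (411,307). The keeper is up, and the lever pad is near (370,220). The jar stands beside the red case.

```bash
cat > h.py <<'E'
import numpy as np,cv2
from scipy.optimize import least_squares
from scipy.spatial.transform import Rotation as R
def cloud(d):
    K=d["camera_matrix"];z=d["depth"];v,u=np.mgrid[:480,:640]
    p=np.stack([(u-K[0,2])/K[0,0]*z,-(v-K[1,2])/K[1,1]*z,-z],-1)
    E=d["extrinsics"];w=p@E[:3,:3].T+E[:3,3];w[z==0]=np.nan;return w
def cyl(p,r,z0,z1):
    a=np.stack([np.hypot(p[:,0],p[:,1])-r,np.abs(p[:,2]-(z0+z1)/2)-(z1-z0)/2],1)
    return np.minimum(a.max(1),0)+np.linalg.norm(np.maximum(a,0),axis=1)
def box(p,h,z0,z1):
    a=np.stack([np.abs(p[:,0])-h,np.abs(p[:,1])-h,np.abs(p[:,2]-(z0+z1)/2)-(z1-z0)/2],1)
    return np.minimum(a.max(1),0)+np.linalg.norm(np.maximum(a,0),axis=1)
mn=np.minimum
def cone(p):
    r=np.hypot(p[:,0],p[:,1]);z=p[:,2];R_=np.interp(z,[0,.042,.064,.106],[.0205,.0205,.012,.012])
    return np.maximum(r-R_,z-.106)
S={"bottle1":lambda p:mn(cyl(p,.02,0,.082),cyl(p,.014,.082,.13)),
"bottle2":lambda p:mn(box(p,.0195,0,.07),box(p,.014,.07,.118)),
"bottle3":cone,
"bottle4":lambda p:mn(box(p,.0195,0,.047),cyl(p,.014,.047,.095)),
"jar5":lambda p:cyl(p,.02,0,.085)}
def fit(name,P,xy0,zoff=0.,rad=.05):
    """P Nx3 cloud; returns x,y,z,yaw,rms"""
    best=None
    m=(np.hypot(P[:,0]-xy0[0],P[:,1]-xy0[1])<rad)&(P[:,2]>zoff+.012)&(P[:,2]<zoff+.14);Q=P[m]
    sq=name in("bottle2","bottle4")
    c=np.r_[Q[:,:2].mean(0) if zoff==0 else xy0]
    for y0 in(np.arange(0,1.57,.26) if sq else [0]):
        def f(x):
            q=Q-[x[0],x[1],zoff+x[2]];cs,s=np.cos(x[3]),np.sin(x[3])
            q=np.stack([cs*q[:,0]+s*q[:,1],-s*q[:,0]+cs*q[:,1],q[:,2]],1)
            return np.r_[S[name](q),0 if sq else (x[3])*.01]
        r=least_squares(f,[*c,0,y0],loss="soft_l1",f_scale=.002)
        if best is None or r.cost<best.cost:best=r
    return best.x,np.sqrt(np.median(best.fun**2)),len(Q)
E
cat > m.py <<'E'
from h import *
d={n:cloud(np.load(f"{n}0.npz")) for n in("top","side")}
px={"bottle1":(366,280),"bottle2":(272,292),"bottle3":(230,301),"bottle4":(320,287),"jar5":(412,307)}
for b,(u,v) in px.items():
    c=np.nanmean(d["top"][v-2:v+3,u-2:u+3].reshape(-1,3),0)
    for n,P in(("top",d["top"]),("side",d["side"]),("both",None)):
        P=np.concatenate([d["top"].reshape(-1,3),d["side"].reshape(-1,3)]) if P is None else P.reshape(-1,3)
        x,e,k=fit(b,P[~np.isnan(P[:,0])],c[:2]);print(b,n,np.round(x[:3]*1000,1),"yaw",round(np.degrees(x[3])%90,1),round(e*1000,2),k,np.round(c,3))
for n in d:
    w=d[n].reshape(-1,3);m=(np.abs(w[:,0]-.35)<.2)&(np.abs(w[:,2])<.012);print(n,"table z",np.nanmedian(w[m,2]),np.nanstd(w[m,2]))
E
python3 m.py
```

```text
bottle1 top [ 465.3 -144.3    1.1] yaw 90.0 1.02 163 [ 0.46  -0.139  0.129]
bottle1 side [ 463.9 -141.5    1. ] yaw 0.0 0.9 477 [ 0.46  -0.139  0.129]
bottle1 both [ 464.1 -141.8    1. ] yaw 90.0 1.07 640 [ 0.46  -0.139  0.129]
bottle2 top [426.5 141.2   0.9] yaw 18.3 1.05 192 [0.425 0.134 0.119]
bottle2 side [425.7 143.7   0.8] yaw 18.1 0.65 633 [0.425 0.134 0.119]
bottle2 both [425.7 143.5   0.9] yaw 18.4 0.81 825 [0.425 0.134 0.119]
bottle3 top [399.1 277.6  -0.4] yaw 0.0 0.72 149 [0.399 0.266 0.068]
bottle3 side [3.981e+02 2.806e+02 3.000e-01] yaw 0.0 0.49 385 [0.399 0.266 0.068]
bottle3 both [398.4 279.8   1.8] yaw 90.0 0.8 534 [0.399 0.266 0.068]
bottle4 top [443.3  -5.    0.7] yaw 12.2 1.25 162 [ 0.441 -0.006  0.096]
bottle4 side [441.9  -3.5   0.8] yaw 13.8 0.88 420 [ 0.441 -0.006  0.096]
bottle4 both [442.1  -3.5   0.8] yaw 14.0 0.99 582 [ 0.441 -0.006  0.096]
jar5 top [ 3.812e+02 -2.830e+02  2.000e-01] yaw 90.0 0.76 189 [ 0.383 -0.28   0.085]
jar5 side [ 379.8 -279.7    0.8] yaw 0.0 1.23 343 [ 0.383 -0.28   0.085]
jar5 both [ 380.  -280.3    0.5] yaw 90.0 1.39 532 [ 0.383 -0.28   0.085]
top table z 0.0005737659974788256 0.003032705117700916
side table z 0.0006506362775567376 0.002118045708326681
```

```bash
cat >> h.py <<'E'
def pocketdist(q):
    """2D signed distance to union of pocket squares (neg inside); q in caddy frame"""
    return np.min([np.maximum(np.abs(q[:,0])-.023,np.abs(q[:,1]-y)-.023) for y in(.116,.058,0,-.058,-.116)],0)
def caddyfit(P,x0):
    P=P[~np.isnan(P[:,0])]
    Q=P[(np.abs(P[:,0]-x0[0])<.06)&(np.abs(P[:,1]-x0[1])<.17)]
    def loc(x,A):
        q=A[:,:2]-x[:2];c,s=np.cos(x[2]),np.sin(x[2]);return np.stack([c*q[:,0]+s*q[:,1],-s*q[:,0]+c*q[:,1]],1)
    top=Q[np.abs(Q[:,2]-.041)<.004];low=Q[Q[:,2]<.034]
    def cost(x):
        a=loc(x,top);b=loc(x,low)
        ta=a[(np.abs(a[:,0])<.03)&(np.abs(a[:,1])<.146)];tb=b[(np.abs(b[:,0])<.03)&(np.abs(b[:,1])<.146)]
        return (np.minimum(np.maximum(-pocketdist(ta),0),.008)**1).sum()+(np.minimum(np.maximum(pocketdist(tb),0),.008)**1).sum()-.0003*len(ta)-.0003*len(tb)
    from scipy.optimize import minimize
    best=None
    for dx in(-.015,0,.015):
      for dy in(-.015,0,.015):
        r=minimize(cost,[x0[0]+dx,x0[1]+dy,x0[2]],method="Nelder-Mead",options=dict(initial_simplex=np.array([x0[0]+dx,x0[1]+dy,x0[2]])+np.array([[0,0,0],[.01,0,0],[0,.01,0],[0,0,.06]]),xatol=1e-5,fatol=1e-7))
        if best is None or r.fun<best.fun:best=r
    return best.x,best.fun,len(top),len(low),np.median(top[:,2])
E
python3 - <<'E'
from h import *
d={n:cloud(np.load(f"{n}0.npz")) for n in("top","side")}
w=d["top"];a=np.nanmean(w[228:231,264:267].reshape(-1,3),0);b=np.nanmean(w[222:225,338:341].reshape(-1,3),0);print(a,b)
c=(a+b)/2;dv=a-b;yaw=np.arctan2(-dv[0],dv[1]);print(c,np.degrees(yaw),np.hypot(*dv[:2]))
for n in("top","side"):
    r=caddyfit(d[n].reshape(-1,3),[c[0],c[1],yaw]);print(n,np.round(r[0]*[1000,1000,57.3],2),r[1:])
# lever pad, grey vertical profile near expected
x=r[0];Rz=np.array([[np.cos(x[2]),-np.sin(x[2])],[np.sin(x[2]),np.cos(x[2])]])
for n in d:
    P=d[n].reshape(-1,3);q=(P[:,:2]-x[:2])@Rz
    m=(np.abs(q[:,1]+.205)<.03)&(P[:,2]>.09)&(q[:,0]<.06)&(q[:,0]>-.1)
    print(n,m.sum());o=np.argsort(q[m,0]);print(np.round(np.c_[q[m][o],P[m][o,2]]*1000)[::max(1,m.sum()//25)].tolist())
E
```

```text
[0.63055824 0.17215307 0.00575326] [ 0.6511614  -0.06697893  0.00677061]
[0.64085982 0.05258707 0.00626194] 4.924335772475241 0.24001792176088946
top [633.13  52.48   4.23] (np.float64(-0.4323615621476258), 993, 2632, np.float64(0.0406648124634339))
side [632.09  53.53   4.26] (np.float64(-0.3410246217165263), 1492, 3312, np.float64(0.04065290268019056))
top 234
[[-34.0, -212.0, 142.0], [-32.0, -217.0, 147.0], [-30.0, -195.0, 142.0], [-27.0, -195.0, 144.0], [-24.0, -201.0, 144.0], [-20.0, -205.0, 137.0], [-18.0, -211.0, 139.0], [-15.0, -217.0, 134.0], [-13.0, -191.0, 132.0], [-9.0, -218.0, 135.0], [-6.0, -198.0, 129.0], [-3.0, -205.0, 126.0], [-0.0, -202.0, 128.0], [3.0, -208.0, 124.0], [6.0, -205.0, 125.0], [10.0, -230.0, 99.0], [12.0, -230.0, 101.0], [16.0, -202.0, 110.0], [18.0, -202.0, 111.0], [21.0, -223.0, 93.0], [25.0, -203.0, 110.0], [27.0, -226.0, 93.0], [29.0, -210.0, 103.0], [32.0, -217.0, 101.0], [38.0, -211.0, 102.0], [44.0, -203.0, 93.0]]
side 249
[[-35.0, -216.0, 136.0], [-33.0, -191.0, 137.0], [-31.0, -190.0, 145.0], [-28.0, -210.0, 141.0], [-25.0, -189.0, 141.0], [-23.0, -188.0, 135.0], [-20.0, -189.0, 129.0], [-17.0, -188.0, 134.0], [-15.0, -188.0, 130.0], [-12.0, -187.0, 126.0], [-10.0, -203.0, 130.0], [-8.0, -199.0, 133.0], [-4.0, -188.0, 125.0], [-2.0, -203.0, 126.0], [1.0, -219.0, 122.0], [4.0, -202.0, 122.0], [7.0, -204.0, 120.0], [11.0, -195.0, 112.0], [14.0, -195.0, 109.0], [17.0, -195.0, 104.0], [20.0, -198.0, 109.0], [23.0, -231.0, 100.0], [26.0, -233.0, 98.0], [29.0, -195.0, 95.0], [31.0, -213.0, 100.0], [36.0, -209.0, 100.0], [40.0, -197.0, 92.0], [46.0, -199.0, 93.0]]
```

```bash
cat > go.py <<'E'
import sys
from h import *
from bench import ctrl
def Rt(phi):
    c,s=np.cos(np.radians(phi)),np.sin(np.radians(phi));return np.array([[c,s,0],[s,-c,0],[0,0,-1]])
def go(targets):
    s=ctrl.get_state();p=np.array(s["position"]);Rc=R.from_rotvec(s["tool_rot"]).as_matrix()
    x=Rc[:,0];print("t",round(float(s["time"]),1),"tcp",np.round(p*1000,1),"phi",round(np.degrees(np.arctan2(x[1],x[0])),2),"tilt",round(np.degrees(np.arccos(-Rc[2,2])),2),"w",round(float(s["grip_width"])*87,1),"gf",round(float(s["grip_force"]),1),"F",np.round(s["ft_force"],1),"j7",round(s["joint_positions"][6],2))
    for t in targets:
        q,ph=np.array(t[:3]),t[3]
        sl=Rc.T@(q-p)/.25;an=R.from_matrix(Rc.T@Rt(ph)).as_rotvec(degrees=True)/30
        print(t,"slide",np.round(sl,3).tolist(),"ang",np.round(an,3).tolist(),"mm",round(np.linalg.norm(q-p)*1000),"deg",round(np.linalg.norm(an)*30,1))
        p,Rc=q,Rt(ph)
if __name__=="__main__":
    go([[float(v) for v in a.split(",")] for a in sys.argv[1:]])
E
python3 go.py .325,-.382,.25,10 .464,-.142,.25,4.25 .464,-.142,.098,4.25
```

```text
t 1.6 tcp [ 186.3 -622.8  233.6] phi 16.66 tilt 0.01 w 87.2 gf 0.0 F [ 0.5 -0.3  0.1] j7 -0.06
[0.325, -0.382, 0.25, 10.0] slide [0.807, -0.764, -0.066] ang [0.0, 0.0, 0.222] mm 278 deg 6.7
[0.464, -0.142, 0.25, 4.25] slide [0.714, -0.849, 0.0] ang [0.0, 0.0, 0.192] mm 277 deg 5.8
[0.464, -0.142, 0.098, 4.25] slide [0.0, 0.0, 0.608] ang [0.0, 0.0, 0.0] mm 152 deg 0.0
```

```bash
python3 -m inch '[{"slide":[0.4,-0.38,-0.03],"angular":[0,0,0.11],"claw":1},{"slide":[0.807,-0.764,-0.066],"angular":[0,0,0.222],"claw":1},{"slide":[0.807,-0.764,-0.066],"angular":[0,0,0.222],"claw":1},{"slide":[0.807,-0.764,-0.066],"angular":[0,0,0.222],"claw":1},{"slide":[0.807,-0.764,-0.066],"angular":[0,0,0.222],"claw":1},{"slide":[0.807,-0.764,-0.066],"angular":[0,0,0.222],"claw":1},{"slide":[0.807,-0.764,-0.066],"angular":[0,0,0.222],"claw":1},{"slide":[0.807,-0.764,-0.066],"angular":[0,0,0.222],"claw":1}]' 20
python3 -m inch '[{"slide":[0.714,-0.849,0],"angular":[0,0,0.192],"claw":1},{"slide":[0.714,-0.849,0],"angular":[0,0,0.192],"claw":1},{"slide":[0.714,-0.849,0],"angular":[0,0,0.192],"claw":1},{"slide":[0.714,-0.849,0],"angular":[0,0,0.192],"claw":1},{"slide":[0.714,-0.849,0],"angular":[0,0,0.192],"claw":1},{"slide":[0.714,-0.849,0],"angular":[0,0,0.192],"claw":1},{"slide":[0.714,-0.849,0],"angular":[0,0,0.192],"claw":1},{"slide":[0.714,-0.849,0],"angular":[0,0,0.192],"claw":1},{"slide":[0.714,-0.849,0],"angular":[0,0,0.192],"claw":1}]'
python3 go.py .464,-.142,.098,4.25
python3 - <<'E'
from h import *
from bench import ctrl
d=ctrl.get_image("side");P=cloud(d).reshape(-1,3);P=P[~np.isnan(P[:,0])]
print(fit("bottle1",P,[.464,-.142]))
d=ctrl.get_image("top");cv2.imwrite("pics/t1.png",cv2.resize(d["color"][140:350,230:530,::-1],None,fx=2,fy=2))
E
```

```text
time: 2.4
position: [0.325, -0.3819, 0.2505]
tool_rot: [3.128, 0.276, -0.0]
ft_force: [-0.5, -1.4, 0.6]
grip_width: 0.999
grip_force: 0.0
time: 3.3
position: [0.463, -0.1444, 0.2498]
tool_rot: [3.139, 0.11, -0.001]
ft_force: [0.4, -0.5, -0.5]
grip_width: 1.001
grip_force: 0.0
t 3.3 tcp [ 463.  -144.4  249.8] phi 4.01 tilt 0.05 w 87.1 gf 0.0 F [ 0.4 -0.5 -0.5] j7 -1.24
[0.464, -0.142, 0.098, 4.25] slide [0.005, -0.01, 0.607] ang [0.001, 0.001, -0.008] mm 152 deg 0.2
(array([ 4.63764341e-01, -1.41373723e-01,  1.09360539e-03, -4.99379387e-08]), np.float64(0.000924781768921577), 474)
```

View pics/t1.png

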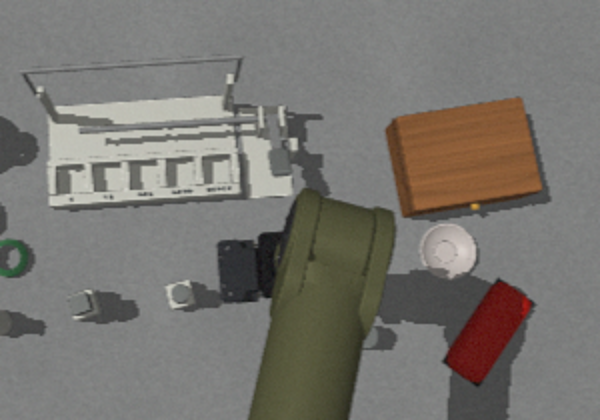

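The top view shows the arm over bottle1's place, with the gripper body at about (240,270) in the crop. Its neighbours are untouched. I'll descend and grasp.

```bash
python3 -m inch '[{"slide":[0.004,-0.01,0.18],"angular":[0,0,0],"claw":1},{"slide":[0.004,-0.01,0.36],"angular":[0,0,0],"claw":1},{"slide":[0.004,-0.01,0.5],"angular":[0,0,0],"claw":1},{"slide":[0.004,-0.01,0.58],"angular":[0,0,0],"claw":1},{"slide":[0.004,-0.01,0.607],"angular":[0,0,0],"claw":1},{"slide":[0.004,-0.01,0.607],"angular":[0,0,0],"claw":1},{"slide":[0.004,-0.01,0.607],"angular":[0,0,0],"claw":1}]'
python3 -m inch '[{"slide":[0,0,0],"angular":[0,0,0],"claw":-1},{"slide":[0,0,0],"angular":[0,0,0],"claw":-1},{"slide":[0,0,0],"angular":[0,0,0],"claw":-1},{"slide":[0,0,0],"angular":[0,0,0],"claw":-1},{"slide":[0,0,0],"angular":[0,0,0],"claw":-1},{"slide":[0,0,0],"angular":[0,0,0],"claw":-1},{"slide":[0,0,0],"angular":[0,0,0],"claw":-1},{"slide":[0,0,0],"angular":[0,0,0],"claw":-1},{"slide":[0,0,0],"angular":[0,0,0],"claw":-1},{"slide":[0,0,0],"angular":[0,0,0],"claw":-1}]' 30
python3 go.py .464,-.142,.19,4.25
```

```text
time: 4.1
position: [0.4654, -0.1401, 0.0995]
tool_rot: [3.139, 0.115, 0.003]
ft_force: [0.0, 0.8, 1.4]
grip_width: 0.998
grip_force: 0.0
time: 5.1
position: [0.4645, -0.1394, 0.0982]
tool_rot: [3.139, 0.116, -0.0]
ft_force: [-0.7, 0.3, -0.7]
grip_width: 0.311
grip_force: 29.9
t 5.1 tcp [ 464.5 -139.4   98.2] phi 4.24 tilt 0.01 w 27.1 gf 29.9 F [-0.7  0.3 -0.7] j7 -1.32
[0.464, -0.142, 0.19, 4.25] slide [-0.003, 0.01, -0.367] ang [0.0, 0.0, -0.0] mm 92 deg 0.0
```

```bash
python3 -m inch '[{"slide":[0,0,-0.1],"angular":[0,0,0],"claw":-1},{"slide":[0,0,-0.25],"angular":[0,0,0],"claw":-1},{"slide":[0,0,-0.38],"angular":[0,0,0],"claw":-1},{"slide":[0,0,-0.41],"angular":[0,0,0],"claw":-1},{"slide":[0,0,-0.41],"angular":[0,0,0],"claw":-1},{"slide":[0,0,-0.41],"angular":[0,0,0],"claw":-1}]'
python3 go.py .54,.0,.2,4.25 .6239,.1687,.2,4.25
```

```text
time: 5.7
position: [0.4634, -0.139, 0.199]
tool_rot: [-3.138, -0.116, 0.004]
ft_force: [-1.4, -0.3, -3.8]
grip_width: 0.31
grip_force: 29.9
t 5.7 tcp [ 463.4 -139.   199. ] phi 4.24 tilt 0.17 w 27.0 gf 29.9 F [-1.4 -0.3 -3.8] j7 -1.26
[0.54, 0.0, 0.2, 4.25] slide [0.347, -0.532, -0.004] ang [-0.002, 0.005, -0.0] mm 159 deg 0.2
[0.6239, 0.1687, 0.2, 4.25] slide [0.385, -0.648, 0.0] ang [0.0, 0.0, 0.0] mm 188 deg 0.0
```

```bash
python3 -m inch '[{"slide":[0.06,-0.08,0],"angular":[0,0,0],"claw":-1},{"slide":[0.15,-0.23,0],"angular":[0,0,0],"claw":-1},{"slide":[0.24,-0.38,0],"angular":[0,0,0],"claw":-1},{"slide":[0.31,-0.48,0],"angular":[0,0,0],"claw":-1},{"slide":[0.347,-0.532,0],"angular":[0,0,0],"claw":-1},{"slide":[0.347,-0.532,0],"angular":[0,0,0],"claw":-1}]'
python3 -m inch '[{"slide":[0.06,-0.1,0],"angular":[0,0,0],"claw":-1},{"slide":[0.14,-0.24,0],"angular":[0,0,0],"claw":-1},{"slide":[0.23,-0.39,0],"angular":[0,0,0],"claw":-1},{"slide":[0.3,-0.52,0],"angular":[0,0,0],"claw":-1},{"slide":[0.36,-0.61,0],"angular":[0,0,0],"claw":-1},{"slide":[0.385,-0.648,0],"angular":[0,0,0],"claw":-1},{"slide":[0.385,-0.648,0],"angular":[0,0,0],"claw":-1},{"slide":[0.385,-0.648,0],"angular":[0,0,0],"claw":-1},{"slide":[0.385,-0.648,0],"angular":[0,0,0],"claw":-1}]'
cat > look.py <<'E'
import sys
from h import *
from bench import ctrl
b=sys.argv[1];tag=sys.argv[2]
s=ctrl.get_state();tp=np.array(s["position"]);g=float(sys.argv[3]) # tcp height above bottle foot
for n in("side","top"):
    d=ctrl.get_image(n);P=cloud(d).reshape(-1,3);P=P[~np.isnan(P[:,0])]
    cv2.imwrite(f"pics/{tag}_{n}.png",d["color"][:,:,::-1])
    Q=P[P[:,2]<tp[2]-.015]
    try:
        x,e,k=fit(b,Q,tp[:2],tp[2]-g,.035);print(n,"held",np.round(x[:2]*1000,1),"dz",round(x[2]*1000,1),"yaw",round(np.degrees(x[3])%90,1),round(e*1000,2),k)
    except Exception as ex:print(n,ex)
    r=caddyfit(P,[.6325,.053,.0742]);print(n,"caddy",np.round(r[0]*[1000,1000,57.296],2),r[2:])
E
python3 look.py bottle1 p1 .098; python3 go.py .6239,.1687,.104,4.25
```

```text
time: 6.3
position: [0.5407, 0.0032, 0.1985]
tool_rot: [-3.136, -0.124, 0.005]
ft_force: [0.4, -0.3, -2.7]
grip_width: 0.313
grip_force: 30.0
time: 7.2
position: [0.6251, 0.1657, 0.2003]
tool_rot: [3.137, 0.112, -0.001]
ft_force: [0.2, -0.1, -3.1]
grip_width: 0.311
grip_force: 30.0
side held [624.1 164.6] dz 5.3 yaw 90.0 0.6 223
side caddy [631.44  53.75   4.04] (1097, 2583, np.float64(0.04075792259276112))
top held [625.1 165.7] dz 0.0 yaw 0.0 0.0 0
top caddy [633.12  52.32   4.37] (624, 1692, np.float64(0.04073810498170105))
t 7.3 tcp [625.3 166.3 200.8] phi 4.1 tilt 0.08 w 27.1 gf 30.0 F [-0.3 -0.1 -3.2] j7 -2.0
[0.6239, 0.1687, 0.104, 4.25] slide [-0.005, -0.01, 0.387] ang [0.003, 0.0, -0.005] mm 97 deg 0.2
```

```bash
python3 -m inch '[{"slide":[-0.003,-0.019,0.08],"angular":[0,0,-0.005],"claw":-1},{"slide":[-0.003,-0.019,0.18],"angular":[0,0,-0.005],"claw":-1},{"slide":[-0.003,-0.019,0.22],"angular":[0,0,-0.005],"claw":-1},{"slide":[-0.003,-0.019,0.22],"angular":[0,0,-0.005],"claw":-1},{"slide":[-0.003,-0.019,0.22],"angular":[0,0,-0.005],"claw":-1},{"slide":[-0.003,-0.019,0.22],"angular":[0,0,-0.005],"claw":-1}]'
python3 look.py bottle1 p1b .098; python3 go.py .6245,.171,.104,4.25
python3 - <<'E'
import cv2
t=cv2.imread("pics/p1b_side.png")
cv2.imwrite("pics/c.png",cv2.resize(t[170:350,200:380],(600,600),interpolation=cv2.INTER_CUBIC))
E
```

```text
time: 7.9
position: [0.6251, 0.1732, 0.1473]
tool_rot: [-3.139, -0.12, -0.004]
ft_force: [0.7, -0.2, -3.2]
grip_width: 0.314
grip_force: 30.0
side held [624.2 172.3] dz -0.0 yaw 0.0 0.45 159
side caddy [631.41  53.43   3.94] (960, 2108, np.float64(0.04078344488832242))
top held [625.1 173.2] dz 0.0 yaw 0.0 0.0 0
top caddy [633.11  52.26   4.2 ] (657, 1676, np.float64(0.04083981230295497))
t 8.0 tcp [624.9 173.4 147.1] phi 4.39 tilt 0.12 w 27.4 gf 30.0 F [-0.2 -0.4 -2.8] j7 -2.03
[0.6245, 0.171, 0.104, 4.25] slide [-0.003, 0.009, 0.172] ang [-0.0, -0.004, 0.005] mm 43 deg 0.2
```

View pics/c.png

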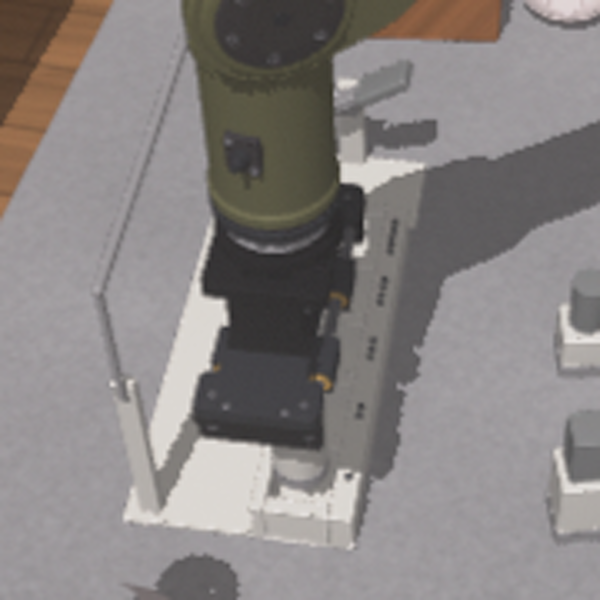

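The view shows bottle1's foot directly over pocket 1 (crop (300,490)), with the gripper clear of the keeper post. A 3 mm shift back along the row, then down.

```bash
python3 -m inch '[{"slide":[-0.004,0.012,0],"angular":[0,0,0.005],"claw":-1},{"slide":[-0.004,0.012,0.04],"angular":[0,0,0.005],"claw":-1},{"slide":[-0.004,0.012,0.08],"angular":[0,0,0.005],"claw":-1},{"slide":[-0.004,0.012,0.11],"angular":[0,0,0.005],"claw":-1},{"slide":[-0.004,0.012,0.14],"angular":[0,0,0.005],"claw":-1},{"slide":[-0.004,0.012,0.16],"angular":[0,0,0.005],"claw":-1},{"slide":[-0.004,0.012,0.17],"angular":[0,0,0.005],"claw":-1},{"slide":[-0.004,0.012,0.17],"angular":[0,0,0.005],"claw":-1}]'; python3 go.py .6240,.1705,.104,4.25
```

```text
time: 8.8
position: [0.6235, 0.17, 0.1042]
tool_rot: [3.139, 0.116, 0.0]
ft_force: [-2.2, -1.8, 2.5]
grip_width: 0.315
grip_force: 30.0
t 8.8 tcp [623.5 170.  104.2] phi 4.24 tilt 0.04 w 27.4 gf 30.0 F [-2.2 -1.8  2.5] j7 -2.04
[0.624, 0.1705, 0.104, 4.25] slide [0.002, -0.002, 0.001] ang [0.001, -0.0, -0.0] mm 1 deg 0.0
```

```bash
python3 -m inch '[{"slide":[0,0,0],"angular":[0,0,0],"claw":0.1},{"slide":[0,0,0],"angular":[0,0,0],"claw":0.1},{"slide":[0,0,0],"angular":[0,0,0],"claw":0.1},{"slide":[0,0,0],"angular":[0,0,0],"claw":0.1},{"slide":[0,0,-0.08],"angular":[0,0,0],"claw":0.1},{"slide":[0,0,-0.2],"angular":[0,0,0],"claw":0.1},{"slide":[0,0,-0.36],"angular":[0,0,0],"claw":0.1},{"slide":[0,0,-0.5],"angular":[0,0,0],"claw":0.1},{"slide":[0,0,-0.5],"angular":[0,0,0],"claw":0.1},{"slide":[0,0,-0.5],"angular":[0,0,0],"claw":0.1}]'
cat > chk.py <<'E'
import sys
from h import *
from bench import ctrl
# args: placed bottles "bottle1:x,y,zoff" fits in both views
s={n:cloud(ctrl.get_image(n)).reshape(-1,3) for n in("side","top")}
for a in sys.argv[1:]:
    b,c=a.split(":");x0,y0,z0=map(float,c.split(","))
    for n,P in s.items():
        P=P[~np.isnan(P[:,0])]
        try:
            # in a pocket only what stands above the walls is used
            if z0>0:P=P[P[:,2]>.046]
            x,e,k=fit(b,P,[x0,y0],z0,.032 if z0>0 else .06);print(b,n,np.round(x[:2]*1000,1),"foot z",round((x[2]+z0)*1000,1),"yaw",round(np.degrees(x[3])%90,1),round(e*1000,2),k)
        except Exception as ex:print(b,n,"none")
E
python3 chk.py bottle1:.624,.170,.006 bottle2:.4257,.1435,0 ; python3 go.py .53,.16,.22,10 .4257,.1435,.22,18.3
```

```text
time: 9.8
position: [0.6238, 0.1703, 0.2291]
tool_rot: [-3.139, -0.116, -0.003]
ft_force: [0.2, -0.1, 0.3]
grip_width: 0.551
grip_force: 0.0
bottle1 side [622.1 169. ] foot z 6.9 yaw 90.0 0.66 470
bottle1 top [624. 170.] foot z 6.0 yaw 0.0 0.0 0
bottle2 side [425.7 143.6] foot z 0.5 yaw 18.5 0.63 631
bottle2 top none
t 9.9 tcp [622.8 169.6 226.9] phi 4.24 tilt 0.12 w 48.0 gf 0.0 F [ 0.8  0.  -0.3] j7 -1.99
[0.53, 0.16, 0.22, 10.0] slide [-0.373, 0.011, 0.028] ang [0.001, 0.004, -0.192] mm 94 deg 5.8
[0.4257, 0.1435, 0.22, 18.3] slide [-0.422, -0.007, 0.0] ang [0.0, 0.0, -0.277] mm 106 deg 8.3h.py:28: RuntimeWarning: Mean of empty slice.
  c=np.r_[Q[:,:2].mean(0) if zoff==0 else xy0]
  ret = um.true_divide(
```

```bash
python3 -m inch '[{"slide":[-0.15,0.01,0],"angular":[0,0,-0.1],"claw":0.6},{"slide":[-0.34,0.02,0],"angular":[0,0,-0.2],"claw":1},{"slide":[-0.53,0.03,0],"angular":[0,0,-0.3],"claw":1},{"slide":[-0.7,0.04,0],"angular":[0,0,-0.42],"claw":1},{"slide":[-0.784,0.04,0],"angular":[0,0,-0.472],"claw":1},{"slide":[-0.784,0.04,0],"angular":[0,0,-0.472],"claw":1},{"slide":[-0.784,0.04,0],"angular":[0,0,-0.472],"claw":1},{"slide":[-0.784,0.04,0],"angular":[0,0,-0.472],"claw":1},{"slide":[-0.784,0.04,0],"angular":[0,0,-0.472],"claw":1}]'
python3 chk.py bottle2:.4257,.1435,0 2>/dev/null ; python3 go.py .427,.145,.088,18.4
```

```text
time: 10.8
position: [0.4293, 0.1457, 0.2279]
tool_rot: [-3.1, -0.502, 0.001]
ft_force: [-0.9, 1.4, 0.2]
grip_width: 0.997
grip_force: 0.0
bottle2 side [425.7 143.7] foot z 0.9 yaw 18.3 0.66 631
bottle2 top [426.7 141.8] foot z 1.5 yaw 18.5 0.77 56
t 10.9 tcp [429.1 145.8 227.9] phi 18.41 tilt 0.09 w 86.9 gf 0.0 F [-0.1  0.6  0.2] j7 -1.55
[0.427, 0.145, 0.088, 18.4] slide [-0.008, 0.001, 0.56] ang [-0.003, 0.001, 0.0] mm 140 deg 0.1
```

```bash
python3 -m inch '[{"slide":[-0.008,0,0.15],"angular":[0,0,0],"claw":1},{"slide":[-0.008,0,0.32],"angular":[0,0,0],"claw":1},{"slide":[-0.008,0,0.46],"angular":[0,0,0],"claw":1},{"slide":[-0.008,0,0.54],"angular":[0,0,0],"claw":1},{"slide":[-0.008,0,0.56],"angular":[0,0,0],"claw":1},{"slide":[-0.008,0,0.56],"angular":[0,0,0],"claw":1},{"slide":[-0.008,0,0.56],"angular":[0,0,0],"claw":1}]'
python3 -m inch '[{"slide":[0,0,0],"angular":[0,0,0],"claw":-1},{"slide":[0,0,0],"angular":[0,0,0],"claw":-1},{"slide":[0,0,0],"angular":[0,0,0],"claw":-1},{"slide":[0,0,0],"angular":[0,0,0],"claw":-1},{"slide":[0,0,0],"angular":[0,0,0],"claw":-1},{"slide":[0,0,0],"angular":[0,0,0],"claw":-1},{"slide":[0,0,0],"angular":[0,0,0],"claw":-1},{"slide":[0,0,0],"angular":[0,0,0],"claw":-1},{"slide":[0,0,0],"angular":[0,0,0],"claw":-1}]'
python3 go.py .427,.145,.19,18.4
python3 -m inch '[{"slide":[0,0,-0.1],"angular":[0,0,0],"claw":-1},{"slide":[0,0,-0.25],"angular":[0,0,0],"claw":-1},{"slide":[0,0,-0.38],"angular":[0,0,0],"claw":-1},{"slide":[0,0,-0.44],"angular":[0,0,0],"claw":-1},{"slide":[0,0,-0.44],"angular":[0,0,0],"claw":-1},{"slide":[0,0,-0.44],"angular":[0,0,0],"claw":-1}]'
python3 go.py .629,.112,.199,4.25
```

```text
time: 11.6
position: [0.4279, 0.1454, 0.0894]
tool_rot: [-3.101, -0.502, -0.003]
ft_force: [-0.1, 0.0, -0.1]
grip_width: 0.999
grip_force: 0.0
time: 12.5
position: [0.4267, 0.1449, 0.0882]
tool_rot: [3.101, 0.502, -0.0]
ft_force: [-0.1, 0.3, 0.1]
grip_width: 0.32
grip_force: 30.0
t 12.5 tcp [426.7 144.9  88.2] phi 18.4 tilt 0.01 w 27.9 gf 30.0 F [-0.1  0.3  0.1] j7 -1.69
[0.427, 0.145, 0.19, 18.4] slide [0.001, -0.0, -0.407] ang [0.0, 0.0, -0.0] mm 102 deg 0.0
time: 13.1
position: [0.4263, 0.1447, 0.1974]
tool_rot: [3.101, 0.502, -0.001]
ft_force: [-0.1, 0.2, -3.6]
grip_width: 0.318
grip_force: 30.0
t 13.1 tcp [426.3 144.7 197.4] phi 18.39 tilt 0.06 w 27.6 gf 30.0 F [-0.1  0.2 -3.6] j7 -1.57
[0.629, 0.112, 0.199, 4.25] slide [0.728, 0.38, -0.007] ang [0.001, 0.002, 0.471] mm 205 deg 14.1
```

```bash
python3 -m inch '[{"slide":[0.08,0.04,0],"angular":[0,0,0.05],"claw":-1},{"slide":[0.22,0.115,0],"angular":[0,0,0.15],"claw":-1},{"slide":[0.38,0.198,0],"angular":[0,0,0.25],"claw":-1},{"slide":[0.54,0.28,0],"angular":[0,0,0.35],"claw":-1},{"slide":[0.66,0.345,0],"angular":[0,0,0.43],"claw":-1},{"slide":[0.71,0.37,0],"angular":[0,0,0.471],"claw":-1},{"slide":[0.728,0.38,0],"angular":[0,0,0.471],"claw":-1},{"slide":[0.728,0.38,0],"angular":[0,0,0.471],"claw":-1},{"slide":[0.728,0.38,0],"angular":[0,0,0.471],"claw":-1}]'
python3 go.py .629,.1125,.149,4.25
python3 look.py bottle2 p2 .088
```

```text
time: 14.0
position: [0.628, 0.113, 0.1974]
tool_rot: [3.139, 0.12, -0.003]
ft_force: [-0.3, -0.1, -1.5]
grip_width: 0.321
grip_force: 30.0
t 14.0 tcp [628.  113.  197.4] phi 4.38 tilt 0.12 w 27.9 gf 30.0 F [-0.3 -0.1 -1.5] j7 -1.92
[0.629, 0.1125, 0.149, 4.25] slide [0.004, 0.002, 0.194] ang [-0.0, 0.004, 0.004] mm 48 deg 0.2
side held [626.7 112.5] dz 0.7 yaw 4.0 0.61 267
side caddy [632.03  53.14   3.78] (1078, 2420, np.float64(0.04085412043634268))
top held [628. 113.] dz 0.0 yaw 0.0 0.0 0
top caddy [632.93  52.18   4.33] (491, 1294, np.float64(0.04110312645491665))
```

```bash
python3 -m inch '[{"slide":[0.004,0.004,0.08],"angular":[0,0,0],"claw":-1},{"slide":[0.004,0.004,0.18],"angular":[0,0,0],"claw":-1},{"slide":[0.004,0.004,0.22],"angular":[0,0,0],"claw":-1},{"slide":[0.004,0.004,0.22],"angular":[0,0,0],"claw":-1},{"slide":[0.004,0.004,0.22],"angular":[0,0,0],"claw":-1}]'
python3 go.py .6289,.112,.094,4.25
python3 -m inch '[{"slide":[0,0,0.04],"angular":[0,0,0],"claw":-1},{"slide":[0,0,0.07],"angular":[0,0,0],"claw":-1},{"slide":[0,0,0.1],"angular":[0,0,0],"claw":-1},{"slide":[0,0,0.13],"angular":[0,0,0],"claw":-1},{"slide":[0,0,0.16],"angular":[0,0,0],"claw":-1},{"slide":[0,0,0.18],"angular":[0,0,0],"claw":-1},{"slide":[0,0,0.19],"angular":[0,0,0],"claw":-1},{"slide":[0,0,0.19],"angular":[0,0,0],"claw":-1}]'
python3 go.py .6289,.112,.094,4.25
```

```text
time: 14.6
position: [0.6308, 0.1116, 0.1443]
tool_rot: [3.139, 0.118, 0.002]
ft_force: [0.5, -0.6, -1.2]
grip_width: 0.322
grip_force: 30.0
t 14.6 tcp [630.8 111.6 144.3] phi 4.29 tilt 0.07 w 28.0 gf 30.0 F [ 0.5 -0.6 -1.2] j7 -1.94
[0.6289, 0.112, 0.094, 4.25] slide [-0.008, -0.002, 0.201] ang [0.0, -0.002, 0.001] mm 50 deg 0.1
time: 15.4
position: [0.6303, 0.1113, 0.0953]
tool_rot: [3.139, 0.117, -0.001]
ft_force: [1.0, -0.6, -1.2]
grip_width: 0.321
grip_force: 30.0
t 15.4 tcp [630.3 111.3  95.3] phi 4.28 tilt 0.04 w 27.9 gf 30.0 F [ 1.  -0.6 -1.2] j7 -1.97
[0.6289, 0.112, 0.094, 4.25] slide [-0.005, -0.003, 0.005] ang [0.0, 0.001, 0.001] mm 2 deg 0.1
```

```bash
python3 -m inch '[{"slide":[-0.005,0,0.008],"angular":[0,0,0],"claw":-1},{"slide":[-0.005,0,0.008],"angular":[0,0,0],"claw":-1},{"slide":[-0.005,0,0.008],"angular":[0,0,0],"claw":-0.1},{"slide":[-0.005,0,0.008],"angular":[0,0,0],"claw":-0.1},{"slide":[-0.005,0,0.008],"angular":[0,0,0],"claw":-0.1},{"slide":[-0.005,0,-0.05],"angular":[0,0,0],"claw":-0.1},{"slide":[-0.005,0,-0.16],"angular":[0,0,0],"claw":-0.1},{"slide":[-0.005,0,-0.32],"angular":[0,0,0],"claw":-0.1},{"slide":[-0.005,0,-0.5],"angular":[0,0,0],"claw":-0.1},{"slide":[-0.005,0,-0.5],"angular":[0,0,0],"claw":-0.1}]'
python3 -m inch '[{"slide":[0,0,0],"angular":[0,0,0],"claw":-0.1},{"slide":[0,0,0],"angular":[0,0,0],"claw":-0.1}]'
python3 chk.py bottle1:.624,.170,.006 bottle2:.629,.111,.006 bottle3:.3984,.28,0 bottle4:.4421,-.0035,0 jar5:.38,-.28,0 2>/dev/null; python3 go.py .53,.2,.22,4.25 .3995,.2815,.22,4.25
```

```text
time: 16.4
position: [0.6328, 0.1131, 0.2294]
tool_rot: [-3.138, -0.117, -0.02]
ft_force: [0.4, 0.4, 0.5]
grip_width: 0.447
grip_force: 0.0
time: 16.6
position: [0.6288, 0.111, 0.2203]
tool_rot: [3.139, 0.117, -0.002]
ft_force: [1.1, -0.0, -0.0]
grip_width: 0.449
grip_force: 0.0
bottle1 side [622.  168.9] foot z 7.1 yaw 0.0 0.61 474
bottle1 top [627.3 173.9] foot z 6.5 yaw 0.0 0.71 9
bottle2 side [628.8 110.9] foot z 7.0 yaw 4.5 0.73 326
bottle2 top [629. 111.] foot z 6.0 yaw 0.0 0.0 0
bottle3 side [398.1 280.6] foot z 0.8 yaw 90.0 0.6 396
bottle3 top [399.1 277.6] foot z -0.2 yaw 90.0 0.7 152
bottle4 side [442.   -3.6] foot z 0.5 yaw 14.5 0.81 422
bottle4 top none
jar5 side [ 379.9 -280. ] foot z 0.4 yaw 90.0 1.06 345
jar5 top [ 381.4 -283. ] foot z 1.7 yaw 90.0 1.08 189
t 16.7 tcp [628.5 110.8 219.4] phi 4.27 tilt 0.14 w 39.1 gf 0.0 F [ 0.8  0.3 -0.4] j7 -1.91
[0.53, 0.2, 0.22, 4.25] slide [-0.366, -0.385, -0.002] ang [0.001, 0.005, 0.001] mm 133 deg 0.1
[0.3995, 0.2815, 0.22, 4.25] slide [-0.496, -0.364, 0.0] ang [0.0, 0.0, 0.0] mm 154 deg 0.0
```

```bash
python3 -m inch '[{"slide":[-0.12,-0.1,0],"angular":[0,0,0],"claw":0.2},{"slide":[-0.27,-0.23,0],"angular":[0,0,0],"claw":1},{"slide":[-0.42,-0.36,0],"angular":[0,0,0],"claw":1},{"slide":[-0.57,-0.49,0],"angular":[0,0,0],"claw":1},{"slide":[-0.71,-0.62,0],"angular":[0,0,0],"claw":1},{"slide":[-0.8,-0.7,0],"angular":[0,0,0],"claw":1},{"slide":[-0.865,-0.749,0],"angular":[0,0,0],"claw":1},{"slide":[-0.865,-0.749,0],"angular":[0,0,0],"claw":1},{"slide":[-0.865,-0.749,0],"angular":[0,0,0],"claw":1},{"slide":[-0.865,-0.749,0],"angular":[0,0,0],"claw":1}]'
python3 chk.py bottle3:.3984,.28,0 2>/dev/null; python3 go.py .399,.2815,.08,4.25
```

```text
time: 17.7
position: [0.4012, 0.2803, 0.2205]
tool_rot: [3.14, 0.112, -0.001]
ft_force: [-1.0, 0.2, -0.0]
grip_width: 0.998
grip_force: 0.0
bottle3 side [398.2 280.6] foot z 0.5 yaw 0.0 0.53 396
bottle3 top [399.2 274.6] foot z 8.0 yaw 90.0 1.0 28
t 17.8 tcp [400.9 280.6 220.5] phi 4.11 tilt 0.05 w 86.7 gf 0.0 F [ 0.3 -0.6 -0. ] j7 -2.17
[0.399, 0.2815, 0.08, 4.25] slide [-0.007, -0.004, 0.562] ang [-0.001, 0.002, -0.005] mm 141 deg 0.1
```

```bash
python3 -m inch '[{"slide":[-0.006,-0.004,0.15],"angular":[0,0,0],"claw":1},{"slide":[-0.006,-0.004,0.32],"angular":[0,0,0],"claw":1},{"slide":[-0.006,-0.004,0.46],"angular":[0,0,0],"claw":1},{"slide":[-0.006,-0.004,0.54],"angular":[0,0,0],"claw":1},{"slide":[-0.006,-0.004,0.562],"angular":[0,0,0],"claw":1},{"slide":[-0.006,-0.004,0.562],"angular":[0,0,0],"claw":1},{"slide":[-0.006,-0.004,0.562],"angular":[0,0,0],"claw":1}]'
python3 -m inch '[{"slide":[0,0,0],"angular":[0,0,0],"claw":-1},{"slide":[0,0,0],"angular":[0,0,0],"claw":-1},{"slide":[0,0,0],"angular":[0,0,0],"claw":-1},{"slide":[0,0,0],"angular":[0,0,0],"claw":-1},{"slide":[0,0,0],"angular":[0,0,0],"claw":-1},{"slide":[0,0,0],"angular":[0,0,0],"claw":-1},{"slide":[0,0,0],"angular":[0,0,0],"claw":-1},{"slide":[0,0,0],"angular":[0,0,0],"claw":-1},{"slide":[0,0,0],"angular":[0,0,0],"claw":-1},{"slide":[0,0,0],"angular":[0,0,0],"claw":-1}]'
python3 go.py
python3 -m inch '[{"slide":[0,0,-0.1],"angular":[0,0,0],"claw":-1},{"slide":[0,0,-0.25],"angular":[0,0,0],"claw":-1},{"slide":[0,0,-0.42],"angular":[0,0,0],"claw":-1},{"slide":[0,0,-0.6],"angular":[0,0,0],"claw":-1},{"slide":[0,0,-0.62],"angular":[0,0,0],"claw":-1},{"slide":[0,0,-0.62],"angular":[0,0,0],"claw":-1}]'
python3 go.py .53,.06,.235,4.25 .633,.055,.235,4.25
```

```text
time: 18.5
position: [0.3992, 0.2832, 0.0813]
tool_rot: [-3.138, -0.116, -0.002]
ft_force: [0.1, -0.2, 0.0]
grip_width: 1.002
grip_force: 0.0
time: 19.5
position: [0.3981, 0.2825, 0.0801]
tool_rot: [3.139, 0.117, -0.0]
ft_force: [0.3, -0.2, -1.3]
grip_width: 0.267
grip_force: 29.9
t 19.5 tcp [398.1 282.5  80.1] phi 4.27 tilt 0.03 w 23.2 gf 29.9 F [ 0.3 -0.2 -1.3] j7 -2.34
time: 20.1
position: [0.3986, 0.2829, 0.2359]
tool_rot: [3.139, 0.117, 0.004]
ft_force: [-0.5, -1.3, -3.4]
grip_width: 0.262
grip_force: 29.9
t 20.1 tcp [398.6 282.9 235.9] phi 4.25 tilt 0.13 w 22.8 gf 29.9 F [-0.5 -1.3 -3.4] j7 -2.16
[0.53, 0.06, 0.235, 4.25] slide [0.458, 0.928, 0.005] ang [0.0, -0.004, 0.0] mm 259 deg 0.1
[0.633, 0.055, 0.235, 4.25] slide [0.409, 0.05, 0.0] ang [0.0, 0.0, 0.0] mm 103 deg 0.0
```

```bash
python3 -m inch '[{"slide":[0.06,0.13,0],"angular":[0,0,0],"claw":-1},{"slide":[0.14,0.29,0],"angular":[0,0,0],"claw":-1},{"slide":[0.22,0.45,0],"angular":[0,0,0],"claw":-1},{"slide":[0.3,0.61,0],"angular":[0,0,0],"claw":-1},{"slide":[0.38,0.77,0],"angular":[0,0,0],"claw":-1},{"slide":[0.43,0.87,0],"angular":[0,0,0],"claw":-1},{"slide":[0.458,0.928,0],"angular":[0,0,0],"claw":-1},{"slide":[0.458,0.928,0],"angular":[0,0,0],"claw":-1}]'
python3 -m inch '[{"slide":[0.08,0.01,0],"angular":[0,0,0],"claw":-1},{"slide":[0.2,0.025,0],"angular":[0,0,0],"claw":-1},{"slide":[0.32,0.04,0.05],"angular":[0,0,0],"claw":-1},{"slide":[0.39,0.05,0.1],"angular":[0,0,0],"claw":-1},{"slide":[0.409,0.05,0.15],"angular":[0,0,0],"claw":-1},{"slide":[0.409,0.05,0.2],"angular":[0,0,0],"claw":-1},{"slide":[0.409,0.05,0.2],"angular":[0,0,0],"claw":-1},{"slide":[0.409,0.05,0.2],"angular":[0,0,0],"claw":-1}]'
python3 look.py bottle3 p3 .08
python3 go.py .633,.055,.14,4.25
```

```text
time: 20.9
position: [0.5292, 0.0578, 0.2329]
tool_rot: [-3.139, -0.112, 0.006]
ft_force: [-0.9, -0.1, -2.8]
grip_width: 0.265
grip_force: 29.9
time: 21.7
position: [0.6314, 0.0558, 0.1854]
tool_rot: [3.139, 0.119, -0.001]
ft_force: [-0.9, -0.8, -2.0]
grip_width: 0.266
grip_force: 29.9
side held [631.2  54.7] dz 1.9 yaw 0.0 0.65 191
side caddy [773.06 -29.78  11.89] (1125, 2441, np.float64(0.04084463300553409))
top held [631.4  55.8] dz 0.0 yaw 0.0 0.0 0
top caddy [634.3   52.25   3.62] (428, 1047, np.float64(0.04090077747799248))
t 21.8 tcp [632.3  55.4 186.4] phi 4.3 tilt 0.09 w 23.3 gf 29.9 F [ 0.1 -0.5 -2.5] j7 -1.82
[0.633, 0.055, 0.14, 4.25] slide [0.002, 0.002, 0.186] ang [0.001, -0.003, 0.002] mm 46 deg 0.1
```

```bash
python3 -m inch '[{"slide":[0.002,0.004,0.08],"angular":[0,0,0],"claw":-1},{"slide":[0.002,0.004,0.17],"angular":[0,0,0],"claw":-1},{"slide":[0.002,0.004,0.2],"angular":[0,0,0],"claw":-1},{"slide":[0.002,0.004,0.2],"angular":[0,0,0],"claw":-1},{"slide":[0.002,0.004,0.2],"angular":[0,0,0],"claw":-1}]'
python3 go.py .633,.0544,.086,4.25
python3 -m inch '[{"slide":[0,0,0.04],"angular":[0,0,0],"claw":-1},{"slide":[0,0,0.07],"angular":[0,0,0],"claw":-1},{"slide":[0,0,0.1],"angular":[0,0,0],"claw":-1},{"slide":[0,0,0.13],"angular":[0,0,0],"claw":-1},{"slide":[0,0,0.16],"angular":[0,0,0],"claw":-1},{"slide":[0,0,0.18],"angular":[0,0,0],"claw":-1},{"slide":[0,0,0.19],"angular":[0,0,0],"claw":-1},{"slide":[0,0,0.19],"angular":[0,0,0],"claw":-1}]'
python3 go.py .633,.0544,.086,4.25
```

```text
time: 22.3
position: [0.6337, 0.0543, 0.1366]
tool_rot: [3.139, 0.117, 0.003]
ft_force: [-0.2, 0.4, -1.7]
grip_width: 0.268
grip_force: 29.9
t 22.3 tcp [633.7  54.3 136.6] phi 4.27 tilt 0.1 w 23.3 gf 29.9 F [-0.2  0.4 -1.7] j7 -1.84
[0.633, 0.0544, 0.086, 4.25] slide [-0.003, -0.001, 0.202] ang [0.0, -0.003, 0.001] mm 51 deg 0.1
time: 23.1
position: [0.6328, 0.0541, 0.0873]
tool_rot: [3.139, 0.117, -0.001]
ft_force: [0.5, 0.8, -2.5]
grip_width: 0.269
grip_force: 29.9
t 23.1 tcp [632.8  54.1  87.3] phi 4.28 tilt 0.04 w 23.4 gf 29.9 F [ 0.5  0.8 -2.5] j7 -1.86
[0.633, 0.0544, 0.086, 4.25] slide [0.001, -0.001, 0.005] ang [0.0, 0.001, 0.001] mm 1 deg 0.1
```

```bash
python3 -m inch '[{"slide":[0,0,0.007],"angular":[0,0,0],"claw":-1},{"slide":[0,0,0.007],"angular":[0,0,0],"claw":-1},{"slide":[0,0,0.007],"angular":[0,0,0],"claw":-0.15},{"slide":[0,0,0.007],"angular":[0,0,0],"claw":-0.15},{"slide":[0,0,0.007],"angular":[0,0,0],"claw":-0.15},{"slide":[0,0,-0.05],"angular":[0,0,0],"claw":-0.15},{"slide":[0,0,-0.16],"angular":[0,0,0],"claw":-0.15},{"slide":[0,0,-0.32],"angular":[0,0,0],"claw":-0.15},{"slide":[0,0,-0.52],"angular":[0,0,0],"claw":-0.15},{"slide":[0,0,-0.52],"angular":[0,0,0],"claw":-0.15}]'
python3 -m inch '[{"slide":[0,0,0],"angular":[0,0,0],"claw":-0.15},{"slide":[0,0,0],"angular":[0,0,0],"claw":-0.15}]'
python3 chk.py bottle1:.624,.170,.006 bottle2:.629,.111,.006 bottle3:.633,.054,.006 bottle4:.4421,-.0035,0 jar5:.38,-.28,0 2>/dev/null; python3 go.py .4432,-.002,.22,14.3
```

```text
time: 24.1
position: [0.6371, 0.0557, 0.2272]
tool_rot: [-3.139, -0.118, -0.022]
ft_force: [1.3, 1.2, 0.9]
grip_width: 0.421
grip_force: 0.0
time: 24.3
position: [0.6327, 0.0539, 0.2175]
tool_rot: [3.139, 0.117, -0.001]
ft_force: [0.1, 0.6, 0.7]
grip_width: 0.419
grip_force: 0.0
bottle1 side [622. 169.] foot z 6.8 yaw 90.0 0.66 471
bottle1 top [623.1 166.7] foot z 6.6 yaw 90.0 0.69 142
bottle2 side [628.5 110.9] foot z 7.1 yaw 2.7 0.76 330
bottle2 top [629.5 108.1] foot z 6.6 yaw 1.3 0.57 70
bottle3 side [633.7  52.9] foot z 7.8 yaw 0.0 0.68 139
bottle3 top [633.  54.] foot z 6.0 yaw 0.0 0.0 0
bottle4 side [441.8  -3.4] foot z 0.6 yaw 14.9 0.9 421
bottle4 top none
jar5 side [ 379.8 -280.1] foot z 1.0 yaw 90.0 1.13 340
jar5 top [ 381.2 -282.9] foot z 0.9 yaw 0.0 0.72 191
t 24.4 tcp [632.3  53.8 216.5] phi 4.27 tilt 0.13 w 37.1 gf 0.0 F [ 0.5 -0.6 -0.5] j7 -1.81
[0.4432, -0.002, 0.22, 14.3] slide [-0.771, 0.166, -0.012] ang [-0.0, 0.004, -0.334] mm 197 deg 10.0
```

```bash
python3 -m inch '[{"slide":[-0.14,0.03,0],"angular":[0,0,-0.05],"claw":0},{"slide":[-0.33,0.07,0],"angular":[0,0,-0.15],"claw":1},{"slide":[-0.52,0.11,0],"angular":[0,0,-0.25],"claw":1},{"slide":[-0.68,0.145,0],"angular":[0,0,-0.32],"claw":1},{"slide":[-0.769,0.166,0],"angular":[0,0,-0.337],"claw":1},{"slide":[-0.769,0.166,0],"angular":[0,0,-0.337],"claw":1},{"slide":[-0.769,0.166,0],"angular":[0,0,-0.337],"claw":1},{"slide":[-0.769,0.166,0],"angular":[0,0,-0.337],"claw":1},{"slide":[-0.769,0.166,0],"angular":[0,0,-0.337],"claw":1}]'
python3 chk.py bottle4:.4421,-.0035,0 2>/dev/null; python3 go.py .443,-.002,.065,14.3
```

```text
time: 25.3
position: [0.4451, -0.0009, 0.2176]
tool_rot: [-3.115, -0.395, 0.0]
ft_force: [0.3, -0.8, 0.8]
grip_width: 0.992
grip_force: 0.0
bottle4 side [442.   -3.6] foot z 0.8 yaw 14.2 0.84 421
bottle4 top none
t 25.4 tcp [444.9  -1.  217.5] phi 14.45 tilt 0.08 w 86.8 gf 0.0 F [-0.2  0.4 -0.1] j7 -1.29
[0.443, -0.002, 0.065, 14.3] slide [-0.008, 0.003, 0.61] ang [-0.003, 0.001, 0.005] mm 153 deg 0.2
```

```bash
python3 -m inch '[{"slide":[-0.008,0.003,0.15],"angular":[0,0,0.003],"claw":1},{"slide":[-0.008,0.003,0.32],"angular":[0,0,0.003],"claw":1},{"slide":[-0.008,0.003,0.48],"angular":[0,0,0.003],"claw":1},{"slide":[-0.008,0.003,0.58],"angular":[0,0,0.003],"claw":1},{"slide":[-0.008,0.003,0.61],"angular":[0,0,0.003],"claw":1},{"slide":[-0.008,0.003,0.61],"angular":[0,0,0.003],"claw":1},{"slide":[-0.008,0.003,0.61],"angular":[0,0,0.003],"claw":1}]'
python3 -m inch '[{"slide":[0,0,0],"angular":[0,0,0],"claw":-1},{"slide":[0,0,0],"angular":[0,0,0],"claw":-1},{"slide":[0,0,0],"angular":[0,0,0],"claw":-1},{"slide":[0,0,0],"angular":[0,0,0],"claw":-1},{"slide":[0,0,0],"angular":[0,0,0],"claw":-1},{"slide":[0,0,0],"angular":[0,0,0],"claw":-1},{"slide":[0,0,0],"angular":[0,0,0],"claw":-1},{"slide":[0,0,0],"angular":[0,0,0],"claw":-1},{"slide":[0,0,0],"angular":[0,0,0],"claw":-1}]'
python3 go.py
python3 -m inch '[{"slide":[0,0,-0.1],"angular":[0,0,0],"claw":-1},{"slide":[0,0,-0.25],"angular":[0,0,0],"claw":-1},{"slide":[0,0,-0.42],"angular":[0,0,0],"claw":-1},{"slide":[0,0,-0.5],"angular":[0,0,0],"claw":-1},{"slide":[0,0,-0.52],"angular":[0,0,0],"claw":-1},{"slide":[0,0,-0.52],"angular":[0,0,0],"claw":-1}]'
python3 go.py .6372,-.0035,.185,4.25
```

```text
time: 26.1
position: [0.4439, -0.0027, 0.0664]
tool_rot: [3.117, 0.391, 0.003]
ft_force: [-0.0, 0.6, 0.7]
grip_width: 1.002
grip_force: 0.0
time: 27.0
position: [0.4427, -0.0029, 0.0652]
tool_rot: [3.117, 0.391, -0.0]
ft_force: [-0.5, -0.1, -0.1]
grip_width: 0.314
grip_force: 30.0
t 27.0 tcp [442.7  -2.9  65.2] phi 14.3 tilt 0.01 w 27.3 gf 30.0 F [-0.5 -0.1 -0.1] j7 -1.44
time: 27.6
position: [0.4426, -0.003, 0.1951]
tool_rot: [3.117, 0.39, 0.0]
ft_force: [-0.3, -0.1, -2.4]
grip_width: 0.312
grip_force: 30.0
t 27.6 tcp [442.6  -3.  195.1] phi 14.28 tilt 0.03 w 27.2 gf 30.0 F [-0.3 -0.1 -2.4] j7 -1.3
[0.6372, -0.0035, 0.185, 4.25] slide [0.754, 0.194, 0.04] ang [0.001, -0.0, 0.334] mm 195 deg 10.0
```

```bash
python3 -m inch '[{"slide":[0.08,0.02,0],"angular":[0,0,0.04],"claw":-1},{"slide":[0.22,0.055,0],"angular":[0,0,0.1],"claw":-1},{"slide":[0.4,0.1,0.01],"angular":[0,0,0.18],"claw":-1},{"slide":[0.56,0.145,0.02],"angular":[0,0,0.26],"claw":-1},{"slide":[0.68,0.175,0.03],"angular":[0,0,0.32],"claw":-1},{"slide":[0.735,0.19,0.04],"angular":[0,0,0.334],"claw":-1},{"slide":[0.754,0.194,0.04],"angular":[0,0,0.334],"claw":-1},{"slide":[0.754,0.194,0.04],"angular":[0,0,0.334],"claw":-1},{"slide":[0.754,0.194,0.04],"angular":[0,0,0.334],"claw":-1}]'
python3 look.py bottle4 p4 .065
python3 go.py .6372,-.003,.122,4.25
```

```text
time: 28.5
position: [0.6361, -0.003, 0.1845]
tool_rot: [3.139, 0.118, -0.003]
ft_force: [-0.2, 0.1, -2.1]
grip_width: 0.317
grip_force: 30.0
side held [635.2  -3.4] dz -0.5 yaw 4.0 0.8 179
side caddy [633.67  52.77   3.68] (1175, 2550, np.float64(0.040743124596383185))
top held [636.1  -3. ] dz 0.0 yaw 0.0 0.0 0
top caddy [636.65  53.4    4.69] (440, 955, np.float64(0.04063916349285279))
t 28.6 tcp [636.4  -3.3 185.4] phi 4.29 tilt 0.05 w 27.6 gf 30.0 F [ 0.5 -0.  -1.3] j7 -1.74
[0.6372, -0.003, 0.122, 4.25] slide [0.003, -0.001, 0.253] ang [0.002, 0.001, 0.001] mm 63 deg 0.1
```

```bash
python3 -m inch '[{"slide":[0.003,0.003,0.08],"angular":[0,0,0],"claw":-1},{"slide":[0.003,0.003,0.18],"angular":[0,0,0],"claw":-1},{"slide":[0.003,0.003,0.25],"angular":[0,0,0],"claw":-1},{"slide":[0.003,0.003,0.26],"angular":[0,0,0],"claw":-1},{"slide":[0.003,0.003,0.26],"angular":[0,0,0],"claw":-1},{"slide":[0.003,0.003,0.26],"angular":[0,0,0],"claw":-1}]'
python3 go.py .6372,-.0038,.071,4.25
python3 -m inch '[{"slide":[0,0,0.04],"angular":[0,0,0],"claw":-1},{"slide":[0,0,0.07],"angular":[0,0,0],"claw":-1},{"slide":[0,0,0.1],"angular":[0,0,0],"claw":-1},{"slide":[0,0,0.13],"angular":[0,0,0],"claw":-1},{"slide":[0,0,0.16],"angular":[0,0,0],"claw":-1},{"slide":[0,0,0.18],"angular":[0,0,0],"claw":-1},{"slide":[0,0,0.19],"angular":[0,0,0],"claw":-1},{"slide":[0,0,0.19],"angular":[0,0,0],"claw":-1}]'
python3 go.py .6372,-.0038,.071,4.25
```

```text
time: 29.2
position: [0.6389, -0.0038, 0.1216]
tool_rot: [3.139, 0.117, 0.003]
ft_force: [0.3, -0.2, -1.2]
grip_width: 0.312
grip_force: 30.0
t 29.2 tcp [638.9  -3.8 121.6] phi 4.27 tilt 0.12 w 27.1 gf 30.0 F [ 0.3 -0.2 -1.2] j7 -1.77
[0.6372, -0.0038, 0.071, 4.25] slide [-0.007, -0.001, 0.202] ang [0.001, -0.004, 0.001] mm 51 deg 0.1
time: 30.0
position: [0.6379, -0.004, 0.0723]
tool_rot: [-3.139, -0.117, 0.001]
ft_force: [0.4, -0.0, -2.3]
grip_width: 0.317
grip_force: 30.0
t 30.0 tcp [637.9  -4.   72.3] phi 4.28 tilt 0.04 w 27.5 gf 30.0 F [ 0.4 -0.  -2.3] j7 -1.8
[0.6372, -0.0038, 0.071, 4.25] slide [-0.003, -0.001, 0.005] ang [-0.0, 0.001, 0.001] mm 2 deg 0.0
```

```bash
python3 -m inch '[{"slide":[0,0,0.007],"angular":[0,0,0],"claw":-1},{"slide":[0,0,0.007],"angular":[0,0,0],"claw":-1},{"slide":[0,0,0.007],"angular":[0,0,0],"claw":-0.1},{"slide":[0,0,0.007],"angular":[0,0,0],"claw":-0.1},{"slide":[0,0,0.007],"angular":[0,0,0],"claw":-0.1},{"slide":[0,0,-0.05],"angular":[0,0,0],"claw":-0.1},{"slide":[0,0,-0.16],"angular":[0,0,0],"claw":-0.1},{"slide":[0,0,-0.32],"angular":[0,0,0],"claw":-0.1},{"slide":[0,0,-0.5],"angular":[0,0,0],"claw":-0.1},{"slide":[0,0,-0.58],"angular":[0,0,0],"claw":-0.1}]'
python3 -m inch '[{"slide":[0,0,0],"angular":[0,0,0],"claw":-0.1},{"slide":[0,0,0],"angular":[0,0,0],"claw":-0.1},{"slide":[0,0,0],"angular":[0,0,0],"claw":-0.1}]'
python3 chk.py bottle1:.624,.170,.006 bottle2:.629,.111,.006 bottle3:.633,.054,.006 bottle4:.637,-.004,.006 jar5:.38,-.28,0 2>/dev/null; python3 go.py .45,-.12,.22,34.25 .381,-.2787,.22,64.25
```

```text
time: 31.0
position: [0.6401, -0.0031, 0.224]
tool_rot: [3.139, 0.118, 0.012]
ft_force: [1.3, 0.2, 1.0]
grip_width: 0.45
grip_force: 0.0
time: 31.3
position: [0.6374, -0.0042, 0.2167]
tool_rot: [3.139, 0.117, -0.003]
ft_force: [0.7, 0.6, -0.2]
grip_width: 0.449
grip_force: 0.0
bottle1 side [623.8 173.3] foot z 7.2 yaw 0.0 0.65 472
bottle1 top [625.4 171. ] foot z 7.1 yaw 90.0 0.74 182
bottle2 side [628.6 110.9] foot z 7.0 yaw 3.1 0.7 359
bottle2 top [629.8 108.5] foot z 7.5 yaw 2.3 0.85 177
bottle3 side [633.2  52.9] foot z 5.8 yaw 90.0 0.74 139
bottle3 top [634.6  50.4] foot z 5.8 yaw 90.0 0.65 84
bottle4 side [637.9  -4.8] foot z 6.7 yaw 3.3 0.76 282
bottle4 top [617.9  29.5] foot z 1.9 yaw 29.8 0.0 1
jar5 side [ 379.7 -280. ] foot z 0.6 yaw 0.0 1.05 344
jar5 top [ 381.2 -282.8] foot z 0.6 yaw 0.0 0.89 189
t 31.4 tcp [637.3  -4.2 216.3] phi 4.27 tilt 0.15 w 39.2 gf 0.0 F [-0.7  0.1 -0.9] j7 -1.73
[0.45, -0.12, 0.22, 34.25] slide [-0.782, 0.406, -0.013] ang [-0.002, 0.005, -0.999] mm 220 deg 30.0
[0.381, -0.2787, 0.22, 64.25] slide [-0.585, 0.369, 0.0] ang [0.0, 0.0, -1.0] mm 173 deg 30.0
```

All four bottles are down: every foot reads 6–7 mm high. Bottle1 was nudged about 4 mm inside its pocket, which is still within tolerance. Next is the jar.

```bash
python3 -m inch '[{"slide":[-0.12,0.06,0],"angular":[0,0,-0.15],"claw":1},{"slide":[-0.28,0.145,0],"angular":[0,0,-0.38],"claw":1},{"slide":[-0.44,0.23,0],"angular":[0,0,-0.6],"claw":1},{"slide":[-0.6,0.31,0],"angular":[0,0,-0.8],"claw":1},{"slide":[-0.72,0.375,0],"angular":[0,0,-0.95],"claw":1},{"slide":[-0.782,0.406,0],"angular":[0,0,-1],"claw":1},{"slide":[-0.782,0.406,0],"angular":[0,0,-1],"claw":1}]'
python3 -m inch '[{"slide":[-0.12,0.08,0],"angular":[0,0,-0.2],"claw":1},{"slide":[-0.26,0.165,0],"angular":[0,0,-0.45],"claw":1},{"slide":[-0.4,0.255,0],"angular":[0,0,-0.7],"claw":1},{"slide":[-0.53,0.335,0],"angular":[0,0,-0.92],"claw":1},{"slide":[-0.585,0.369,0],"angular":[0,0,-1],"claw":1},{"slide":[-0.585,0.369,0],"angular":[0,0,-1],"claw":1}]'
python3 -m inch '[{"slide":[0,0,0],"angular":[0,0,-0.25],"claw":1},{"slide":[0,0,0],"angular":[0,0,-0.5],"claw":1},{"slide":[0,0,0],"angular":[0,0,-0.75],"claw":1},{"slide":[0,0,0],"angular":[0,0,-1],"claw":1},{"slide":[0,0,0],"angular":[0,0,-1],"claw":1},{"slide":[0,0,0],"angular":[0,0,-1],"claw":1},{"slide":[0,0,0],"angular":[0,0,-1],"claw":1}]'
python3 chk.py bottle1:.6257,.174,.006 jar5:.38,-.28,0 2>/dev/null; python3 go.py .381,-.2787,.065,94.25
```

```text
time: 32.1
position: [0.4483, -0.1219, 0.2171]
tool_rot: [3.003, 0.918, -0.004]
ft_force: [-0.4, -0.9, 0.6]
grip_width: 0.968
grip_force: 0.0
time: 32.7
position: [0.3814, -0.2801, 0.2169]
tool_rot: [-2.662, -1.665, -0.0]
ft_force: [0.2, 0.3, 0.3]
grip_width: 1.002
grip_force: 0.0
time: 33.4
position: [0.3824, -0.2776, 0.2177]
tool_rot: [-2.138, -2.301, -0.0]
ft_force: [-0.5, 1.0, 1.1]
grip_width: 0.996
grip_force: 0.0
bottle1 side [623.8 173.3] foot z 7.3 yaw 90.0 0.63 473
bottle1 top [624.9 171.4] foot z 6.1 yaw 0.0 0.78 180
jar5 side [ 379.7 -280.1] foot z 1.2 yaw 0.0 1.07 344
jar5 top [ 381.3 -283.2] foot z 1.1 yaw 0.0 0.76 169
t 33.5 tcp [ 382.1 -278.   217.7] phi 94.21 tilt 0.01 w 87.4 gf 0.0 F [ 1.3 -0.5  0.3] j7 0.67
[0.381, -0.2787, 0.065, 94.25] slide [-0.002, -0.005, 0.611] ang [0.0, -0.0, -0.001] mm 153 deg 0.0
```

```bash
python3 -m inch '[{"slide":[-0.002,-0.004,0.15],"angular":[0,0,0],"claw":1},{"slide":[-0.002,-0.004,0.32],"angular":[0,0,0],"claw":1},{"slide":[-0.002,-0.004,0.48],"angular":[0,0,0],"claw":1},{"slide":[-0.002,-0.004,0.58],"angular":[0,0,0],"claw":1},{"slide":[-0.002,-0.004,0.61],"angular":[0,0,0],"claw":1},{"slide":[-0.002,-0.004,0.61],"angular":[0,0,0],"claw":1},{"slide":[-0.002,-0.004,0.61],"angular":[0,0,0],"claw":1}]'
python3 -m inch '[{"slide":[0,0,0],"angular":[0,0,0],"claw":-1},{"slide":[0,0,0],"angular":[0,0,0],"claw":-1},{"slide":[0,0,0],"angular":[0,0,0],"claw":-1},{"slide":[0,0,0],"angular":[0,0,0],"claw":-1},{"slide":[0,0,0],"angular":[0,0,0],"claw":-1},{"slide":[0,0,0],"angular":[0,0,0],"claw":-1},{"slide":[0,0,0],"angular":[0,0,0],"claw":-1},{"slide":[0,0,0],"angular":[0,0,0],"claw":-1}]'
python3 go.py
python3 -m inch '[{"slide":[0,0,-0.1],"angular":[0,0,0],"claw":-1},{"slide":[0,0,-0.25],"angular":[0,0,0],"claw":-1},{"slide":[0,0,-0.42],"angular":[0,0,0],"claw":-1},{"slide":[0,0,-0.54],"angular":[0,0,0],"claw":-1},{"slide":[0,0,-0.58],"angular":[0,0,0],"claw":-1},{"slide":[0,0,-0.58],"angular":[0,0,0],"claw":-1}]'
python3 go.py .49,-.075,.21,94.25 .59,-.06,.21,94.25 .6415,-.061,.19,94.25
```

```text
time: 34.2
position: [0.3819, -0.2796, 0.0667]
tool_rot: [2.136, 2.301, 0.0]
ft_force: [-1.1, 0.6, 0.2]
grip_width: 1.001
grip_force: 0.0
time: 35.0
position: [0.3805, -0.279, 0.0652]
tool_rot: [-2.137, -2.302, 0.001]
ft_force: [-1.6, 0.0, 0.8]
grip_width: 0.447
grip_force: 29.9
t 35.0 tcp [ 380.5 -279.    65.2] phi 94.26 tilt 0.04 w 38.9 gf 29.9 F [-1.6  0.   0.8] j7 0.57
time: 35.6
position: [0.3813, -0.2793, 0.2109]
tool_rot: [2.136, 2.301, -0.001]
ft_force: [-1.1, -0.1, -2.3]
grip_width: 0.448
grip_force: 29.9
t 35.6 tcp [ 381.3 -279.3  210.9] phi 94.27 tilt 0.12 w 39.0 gf 29.9 F [-1.1 -0.1 -2.3] j7 0.67
[0.49, -0.075, 0.21, 94.25] slide [0.783, 0.494, 0.003] ang [0.002, 0.003, 0.001] mm 231 deg 0.1
[0.59, -0.06, 0.21, 94.25] slide [0.03, 0.403, 0.0] ang [0.0, 0.0, 0.0] mm 101 deg 0.0
[0.6415, -0.061, 0.19, 94.25] slide [-0.019, 0.205, 0.08] ang [0.0, 0.0, 0.0] mm 55 deg 0.0
```

```bash
python3 -m inch '[{"slide":[0.1,0.06,0],"angular":[0,0,0],"claw":-1},{"slide":[0.25,0.158,0],"angular":[0,0,0],"claw":-1},{"slide":[0.4,0.252,0],"angular":[0,0,0],"claw":-1},{"slide":[0.55,0.347,0],"angular":[0,0,0],"claw":-1},{"slide":[0.69,0.435,0],"angular":[0,0,0],"claw":-1},{"slide":[0.76,0.48,0],"angular":[0,0,0],"claw":-1},{"slide":[0.783,0.494,0],"angular":[0,0,0],"claw":-1},{"slide":[0.783,0.494,0],"angular":[0,0,0],"claw":-1}]'
python3 -m inch '[{"slide":[0.01,0.1,0],"angular":[0,0,0],"claw":-1},{"slide":[0.02,0.22,0],"angular":[0,0,0],"claw":-1},{"slide":[0.03,0.34,0],"angular":[0,0,0],"claw":-1},{"slide":[0.03,0.44,0.03],"angular":[0,0,0],"claw":-1},{"slide":[0.03,0.48,0.06],"angular":[0,0,0],"claw":-1},{"slide":[0.03,0.48,0.08],"angular":[0,0,0],"claw":-1},{"slide":[0.03,0.48,0.08],"angular":[0,0,0],"claw":-1}]'
python3 look.py jar5 p5 .065
python3 go.py .6415,-.061,.19,94.25
python3 - <<'E'
import cv2
t=cv2.imread("pics/p5_side.png")
cv2.imwrite("pics/d.png",cv2.resize(t[100:320,200:420],(600,600),interpolation=cv2.INTER_CUBIC))
E
```

```text
time: 36.4
position: [0.4885, -0.074, 0.2084]
tool_rot: [-2.133, -2.302, 0.002]
ft_force: [0.2, 0.1, -2.9]
grip_width: 0.451
grip_force: 29.9
time: 37.1
position: [0.6065, -0.0594, 0.1884]
tool_rot: [-2.136, -2.299, 0.005]
ft_force: [-0.2, 0.2, -2.9]
grip_width: 0.443
grip_force: 29.9
side held [606.3 -60.6] dz 2.1 yaw 0.0 0.72 168
side caddy [773.06 -29.78  11.89] (1198, 2437, np.float64(0.04086187616331877))
top held [606.5 -59.4] dz 0.0 yaw 0.0 0.0 0
top caddy [633.69  52.52   3.72] (687, 1411, np.float64(0.040663308368968254))
t 37.2 tcp [607.3 -59.  190.2] phi 94.22 tilt 0.1 w 39.0 gf 29.9 F [ 0.5 -0.3 -1.6] j7 -0.08
[0.6415, -0.061, 0.19, 94.25] slide [-0.018, 0.136, 0.0] ang [-0.002, 0.002, -0.001] mm 34 deg 0.1
```

View pics/d.png

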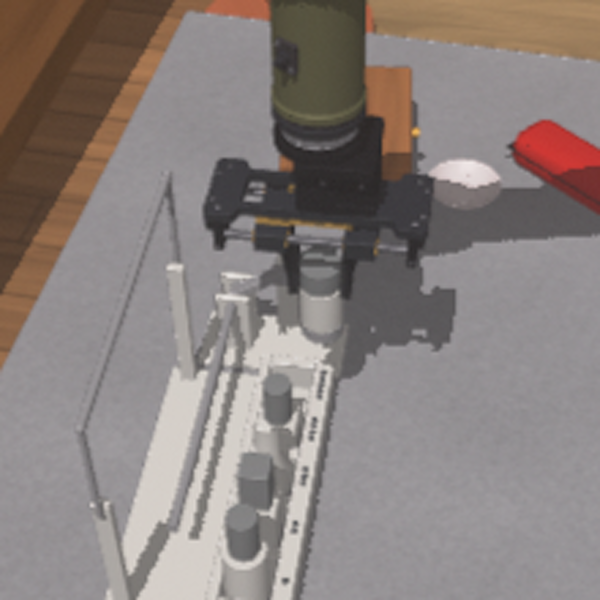

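The view shows the jar held over the near ledge of pocket 5 (crop (320,300)). The gripper body runs along caddy x, towards the keeper and its post at (180,320). I'll measure that clearance before moving in.

Run:
```python
from h import *
from bench import ctrl
s=ctrl.get_state();tp=np.array(s["position"]);a=np.radians(4.2);M=np.array([[np.cos(a),-np.sin(a)],[np.sin(a),np.cos(a)]])
o=np.array([.6318,.0536])
for n in("side","top"):
    P=cloud(ctrl.get_image(n)).reshape(-1,3);P=P[~np.isnan(P[:,0])]
    q=(P[:,:2]-o)@M;z=P[:,2]
    m=(q[:,0]>.09)&(q[:,0]<.14)&(q[:,1]<-.1)&(q[:,1]>-.2)&(z>.05)&(z<.28)
    for lo,hi in((.05,.1),(.1,.13),(.13,.165),(.165,.28)):
        k=m&(z>lo)&(z<hi)
        if k.sum()>2:print(n,"post",lo,hi,k.sum(),"x",np.percentile(q[k,0]*1000,[5,50,95]).round(),"y",np.percentile(q[k,1]*1000,[5,50,95]).round())
    g=(P[:,:2]-tp[:2])@M;m=(np.abs(g[:,0])<.13)&(np.abs(g[:,1])<.06)&(z>tp[2]+.03)&(z<tp[2]+.14)
    print(n,"body x",np.percentile(g[m,0]*1000,[1,99]).round(),"y",np.percentile(g[m,1]*1000,[1,99]).round(),"zmin rel at x>.08",np.percentile((z[m&(g[:,0]>.07)]-tp[2])*1000,[2,98]).round(),m.sum())
```

```text
side post 0.05 0.1 84 x [101. 108. 116.] y [-138. -133. -130.]
side post 0.1 0.13 51 x [102. 108. 117.] y [-139. -133. -131.]
side post 0.13 0.165 73 x [101. 109. 116.] y [-141. -134. -130.]
side post 0.165 0.28 115 x [106. 108. 112.] y [-146. -142. -107.]
side body x [-92.  93.] y [-32.  39.] zmin rel at x>.08 [ 65. 105.] 2201
top post 0.165 0.28 63 x [106. 109. 114.] y [-148. -128. -103.]Traceback (most recent call last):
  File "<stdin>", line 13, in <module>
    return _quantile_unchecked(
        a, q, axis, out, overwrite_input, method, keepdims, weights)
    return _ureduce(a,
                    func=_quantile_ureduce_func,
    ...<5 lines>...
                    overwrite_input=overwrite_input,
                    method=method)
    r = func(a, **kwargs)
    result = _quantile(arr,
                       quantiles=q,
    ...<2 lines>...
                       out=out,
                       weights=wgt)
    slices_having_nans = np.isnan(arr[-1, ...])
                                  ~~~^^^^^^^^^
IndexError: index -1 is out of bounds for axis 0 with size 0
```

```bash
python3 -m inch '[{"slide":[-0.005,0.04,0],"angular":[0,0,0],"claw":-1},{"slide":[-0.01,0.08,0],"angular":[0,0,0],"claw":-1},{"slide":[-0.015,0.11,0],"angular":[0,0,0],"claw":-1},{"slide":[-0.017,0.125,0.05],"angular":[0,0,0],"claw":-1},{"slide":[-0.017,0.133,0.12],"angular":[0,0,0],"claw":-1},{"slide":[-0.017,0.133,0.2],"angular":[0,0,0],"claw":-1},{"slide":[-0.017,0.133,0.26],"angular":[0,0,0],"claw":-1},{"slide":[-0.017,0.133,0.28],"angular":[0,0,0],"claw":-1},{"slide":[-0.017,0.133,0.28],"angular":[0,0,0],"claw":-1}]'
python3 look.py jar5 p5b .065
python3 go.py .6407,-.0608,.071,94.25
```

```text
time: 38.2
position: [0.6412, -0.0598, 0.1188]
tool_rot: [-2.135, -2.301, 0.002]
ft_force: [-0.3, -0.1, -1.3]
grip_width: 0.449
grip_force: 29.9
side held [641.3 -61. ] dz 1.1 yaw 0.0 0.85 137
side caddy [634.91  49.43   3.7 ] (1126, 2376, np.float64(0.040837573231969626))
top held [641.2 -59.8] dz 0.0 yaw 0.0 0.0 0
top caddy [634.56  52.74   4.49] (699, 1433, np.float64(0.040814996615335275))
t 38.3 tcp [642.4 -59.7 120.8] phi 94.27 tilt 0.05 w 38.8 gf 29.9 F [-0.2  0.4 -2.2] j7 -0.14
[0.6407, -0.0608, 0.071, 94.25] slide [-0.004, -0.007, 0.199] ang [0.002, 0.0, 0.001] mm 50 deg 0.1
```

```bash
python3 -m inch '[{"slide":[-0.004,-0.005,0],"angular":[0,0,0],"claw":-1},{"slide":[-0.004,-0.005,0.04],"angular":[0,0,0],"claw":-1},{"slide":[-0.004,-0.005,0.08],"angular":[0,0,0],"claw":-1},{"slide":[-0.004,-0.005,0.11],"angular":[0,0,0],"claw":-1},{"slide":[-0.004,-0.005,0.14],"angular":[0,0,0],"claw":-1},{"slide":[-0.004,-0.005,0.17],"angular":[0,0,0],"claw":-1},{"slide":[-0.004,-0.005,0.19],"angular":[0,0,0],"claw":-1},{"slide":[-0.004,-0.005,0.2],"angular":[0,0,0],"claw":-1},{"slide":[-0.004,-0.005,0.2],"angular":[0,0,0],"claw":-1}]'
python3 go.py .6407,-.0608,.071,94.25
```

```text
time: 39.2
position: [0.6406, -0.0609, 0.0713]
tool_rot: [-2.137, -2.303, 0.002]
ft_force: [-3.0, 0.0, 4.3]
grip_width: 0.444
grip_force: 30.0
t 39.2 tcp [640.6 -60.9  71.3] phi 94.28 tilt 0.06 w 38.6 gf 30.0 F [-3.   0.   4.3] j7 -0.16
[0.6407, -0.0608, 0.071, 94.25] slide [0.0, 0.0, 0.001] ang [-0.002, 0.001, 0.001] mm 0 deg 0.1
```

```bash
python3 -m inch '[{"slide":[0,0,0],"angular":[0,0,0],"claw":0.2},{"slide":[0,0,0],"angular":[0,0,0],"claw":0.2},{"slide":[0,0,0],"angular":[0,0,0],"claw":0.2},{"slide":[0,0,0],"angular":[0,0,0],"claw":0.2},{"slide":[0,0,-0.06],"angular":[0,0,0],"claw":0.2},{"slide":[0,0,-0.16],"angular":[0,0,0],"claw":0.2},{"slide":[0,-0.02,-0.3],"angular":[0,0,0],"claw":0.2},{"slide":[0,-0.12,-0.44],"angular":[0,0,0],"claw":0.2},{"slide":[0,-0.28,-0.55],"angular":[0,0,0],"claw":0.2},{"slide":[0,-0.4,-0.6],"angular":[0,0,0],"claw":0.2}]'
python3 -m inch '[{"slide":[0,0,0],"angular":[0,0,0],"claw":-1},{"slide":[0,0,0],"angular":[0,0,0],"claw":-1},{"slide":[0,0,0],"angular":[0,0,0],"claw":-1},{"slide":[0,0,0],"angular":[0,0,0],"claw":-1}]'
python3 chk.py bottle1:.625,.173,.006 bottle2:.629,.111,.006 bottle3:.633,.054,.006 bottle4:.637,-.004,.006 jar5:.641,-.061,.006 2>/dev/null; python3 go.py .636,-.152,.19,94.25
python3 - <<'E'
from bench import ctrl
import cv2
d=ctrl.get_image("side");cv2.imwrite("pics/e.png",cv2.resize(d["color"][100:350,200:450,::-1],(600,600),interpolation=cv2.INTER_CUBIC))
E
```

```text
time: 40.2
position: [0.5412, -0.0676, 0.2238]
tool_rot: [2.133, 2.301, 0.003]
ft_force: [-0.7, -1.0, 0.4]
grip_width: 0.601
grip_force: 0.0
time: 40.6
position: [0.5416, -0.0681, 0.2197]
tool_rot: [-2.135, -2.302, -0.001]
ft_force: [0.4, 0.3, -0.5]
grip_width: 0.325
grip_force: 0.0
bottle1 side [624.1 173.2] foot z 7.1 yaw 0.0 0.66 471
bottle1 top [625.4 171.3] foot z 7.2 yaw 90.0 0.76 181
bottle2 side [628.7 110.8] foot z 7.2 yaw 2.3 0.67 359
bottle2 top [629.6 108.9] foot z 6.5 yaw 4.0 0.7 196
bottle3 side [633.4  53. ] foot z 7.1 yaw 0.0 0.74 139
bottle3 top [634.2  50.3] foot z 6.3 yaw 0.0 0.69 103
bottle4 side [637.5  -4.6] foot z 6.7 yaw 0.7 0.78 280
bottle4 top [639.4  -6. ] foot z 7.2 yaw 7.2 1.17 160
jar5 side [639.9 -62.4] foot z 7.1 yaw 0.0 1.03 239
jar5 top [656.  -14.6] foot z 6.0 yaw 90.0 0.0 1
t 40.7 tcp [541.4 -68.  219.6] phi 94.32 tilt 0.11 w 20.1 gf 0.0 F [ 0.8 -0.5 -0.5] j7 0.03
[0.636, -0.152, 0.19, 94.25] slide [-0.364, 0.352, 0.117] ang [-0.002, -0.003, 0.002] mm 130 deg 0.1
```

View pics/e.png

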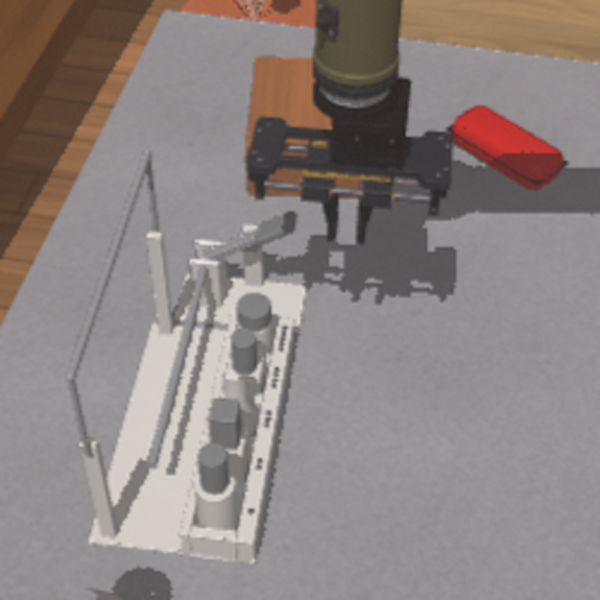

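All five are down in their pockets: jar at (255,310), bottle4 at (245,350), bottle2 at (225,420), bottle1 at (215,465) in the crop, with bottle3 between them. All feet fit at about 7 mm. Now the lever.

```bash
python3 -m inch '[{"slide":[-0.08,0.08,0],"angular":[0,0,0],"claw":-1},{"slide":[-0.2,0.19,0],"angular":[0,0,0],"claw":-1},{"slide":[-0.3,0.29,0.03],"angular":[0,0,0],"claw":-1},{"slide":[-0.35,0.335,0.08],"angular":[0,0,0],"claw":-1},{"slide":[-0.369,0.346,0.13],"angular":[0,0,0],"claw":-1},{"slide":[-0.369,0.346,0.13],"angular":[0,0,0],"claw":-1},{"slide":[-0.369,0.346,0.13],"angular":[0,0,0],"claw":-1},{"slide":[-0.369,0.346,0.13],"angular":[0,0,0],"claw":-1}]' 30
python3 go.py .635,-.1535,.15,94.25 .617,-.155,.089,94.25
python3 - <<'E'
from bench import ctrl
import cv2
d=ctrl.get_image("side");cv2.imwrite("pics/f.png",cv2.resize(d["color"][120:270,230:380,::-1],(600,600),interpolation=cv2.INTER_CUBIC))
E
```

```text
time: 41.55
position: [0.6341, -0.1526, 0.1888]
tool_rot: [2.135, 2.304, 0.0]
ft_force: [0.3, 0.8, 0.0]
grip_width: 0.008
grip_force: 0.0
t 41.5 tcp [ 634.1 -152.6  188.8] phi 94.37 tilt 0.05 w 0.7 gf 0.0 F [0.3 0.8 0. ] j7 0.04
[0.635, -0.1535, 0.15, 94.25] slide [-0.004, 0.003, 0.155] ang [0.002, 0.001, 0.004] mm 39 deg 0.1
[0.617, -0.155, 0.089, 94.25] slide [-0.001, -0.072, 0.244] ang [0.0, 0.0, 0.0] mm 64 deg 0.0
```

View pics/f.png

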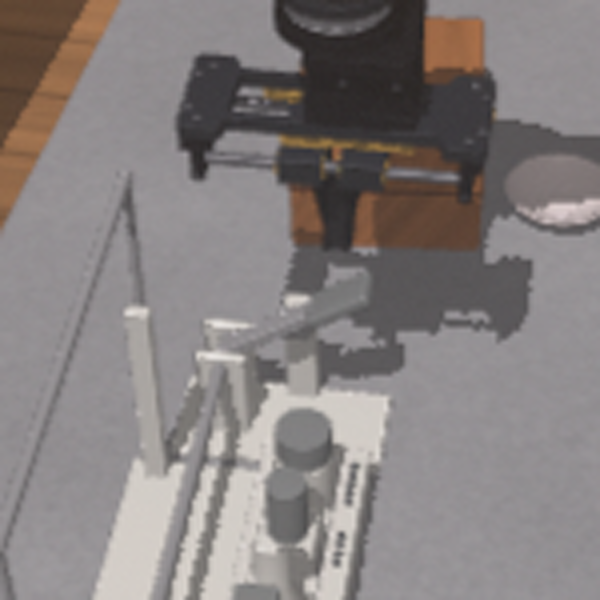

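The closed fingers (crop (338,245)) stand over the lever pad (crop (345,280)), and the catch post at (300,340) is beside it. Pressing in two stages.

```bash
python3 -m inch '[{"slide":[0,0,0.06],"angular":[0,0,0],"claw":-1},{"slide":[0,0,0.12],"angular":[0,0,0],"claw":-1},{"slide":[0,-0.005,0.16],"angular":[0,0,0],"claw":-1},{"slide":[0,-0.012,0.2],"angular":[0,0,0],"claw":-1},{"slide":[0,-0.02,0.24],"angular":[0,0,0],"claw":-1},{"slide":[0,-0.03,0.28],"angular":[0,0,0],"claw":-1},{"slide":[0,-0.03,0.28],"angular":[0,0,0],"claw":-1}]'
python3 go.py .615,-.155,.09,94.25
```

```text
time: 42.3
position: [0.626, -0.1546, 0.1167]
tool_rot: [-2.136, -2.302, 0.002]
ft_force: [-1.1, 0.4, 4.4]
grip_width: 0.004
grip_force: 1.6
t 42.3 tcp [ 626.  -154.6  116.7] phi 94.27 tilt 0.08 w 0.4 gf 1.6 F [-1.1  0.4  4.4] j7 0.02
[0.615, -0.155, 0.09, 94.25] slide [0.002, -0.044, 0.107] ang [-0.003, -0.0, 0.001] mm 29 deg 0.1
```

```bash
python3 -m inch '[{"slide":[0,-0.01,0.03],"angular":[0,0,0],"claw":-1},{"slide":[0,-0.02,0.06],"angular":[0,0,0],"claw":-1},{"slide":[0,-0.035,0.09],"angular":[0,0,0],"claw":-1},{"slide":[0,-0.044,0.108],"angular":[0,0,0],"claw":-1},{"slide":[0,-0.044,0.118],"angular":[0,0,0],"claw":-1},{"slide":[0,-0.044,0.118],"angular":[0,0,0],"claw":-1}]'
python3 go.py
python3 - <<'E'
from bench import ctrl
import cv2
d=ctrl.get_image("side");cv2.imwrite("pics/g.png",cv2.resize(d["color"][120:320,210:410,::-1],(600,600),interpolation=cv2.INTER_CUBIC))
E
```

```text
time: 42.9
position: [0.6165, -0.1553, 0.0886]
tool_rot: [2.136, 2.302, 0.001]
ft_force: [2.0, 0.2, 7.9]
grip_width: 0.004
grip_force: 4.1
t 42.9 tcp [ 616.5 -155.3   88.6] phi 94.27 tilt 0.08 w 0.4 gf 4.1 F [2.  0.2 7.9] j7 0.01
```

View pics/g.png

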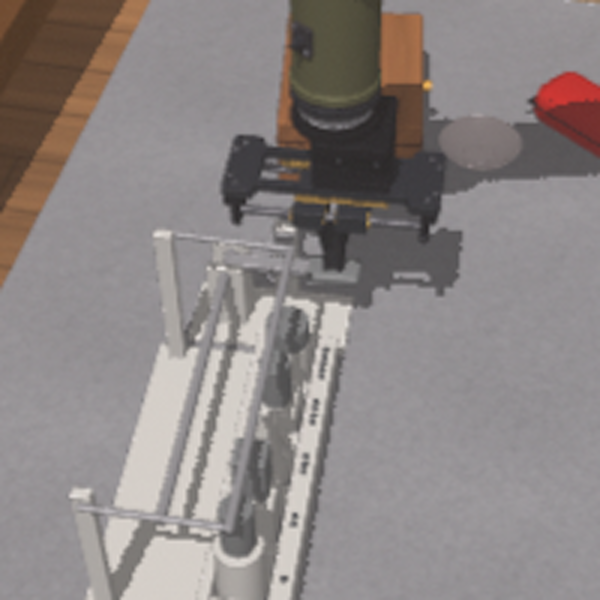

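The keeper (crop (260,400)) has swung over the bottles and the lever is down under the fingers. I'll press a little further to the stop, then ease off to see whether the catch holds.

```bash
python3 -m inch '[{"slide":[0,-0.004,0.008],"angular":[0,0,0],"claw":-1},{"slide":[0,-0.006,0.016],"angular":[0,0,0],"claw":-1},{"slide":[0,-0.006,0.016],"angular":[0,0,0],"claw":-1}]'
python3 go.py
python3 -m inch '[{"slide":[0,0,-0.02],"angular":[0,0,0],"claw":-1},{"slide":[0,0.0,-0.05],"angular":[0,0,0],"claw":-1},{"slide":[0,0,-0.08],"angular":[0,0,0],"claw":-1},{"slide":[0,0,-0.12],"angular":[0,0,0],"claw":-1},{"slide":[0,0,-0.12],"angular":[0,0,0],"claw":-1}]'
python3 go.py
```

```text
time: 43.25
position: [0.6165, -0.1557, 0.0873]
tool_rot: [2.134, 2.299, 0.003]
ft_force: [3.5, -0.4, 3.2]
grip_width: 0.006
grip_force: 0.0
t 43.2 tcp [ 616.5 -155.7   87.3] phi 94.27 tilt 0.28 w 0.5 gf 0.0 F [ 3.5 -0.4  3.2] j7 0.01
time: 43.75
position: [0.6145, -0.1555, 0.1153]
tool_rot: [2.137, 2.302, -0.0]
ft_force: [-0.1, -0.8, -0.0]
grip_width: 0.005
grip_force: 0.0
t 43.8 tcp [ 614.5 -155.5  115.3] phi 94.26 tilt 0.04 w 0.4 gf 0.0 F [-0.1 -0.8 -0. ] j7 0.02
```

```bash
python3 -m inch '[{"slide":[0,0,-0.1],"angular":[0,0,0],"claw":-1},{"slide":[0,0,-0.25],"angular":[0,0,0],"claw":-1},{"slide":[0,-0.1,-0.4],"angular":[0,0,0],"claw":-1},{"slide":[-0.1,-0.25,-0.5],"angular":[0,0,0],"claw":-1},{"slide":[-0.2,-0.4,-0.5],"angular":[0,0,0],"claw":-1},{"slide":[-0.3,-0.4,-0.5],"angular":[0,0,0],"claw":-1},{"slide":[-0.3,-0.4,-0.5],"angular":[0,0,0],"claw":-1},{"slide":[-0.3,-0.4,-0.5],"angular":[0,0,0],"claw":-1},{"slide":[-0.3,-0.4,-0.5],"angular":[0,0,0],"claw":-1}]'
python3 go.py
python3 - <<'E'
from h import *
from bench import ctrl
a=np.radians(4.2);M=np.array([[np.cos(a),-np.sin(a)],[np.sin(a),np.cos(a)]]);o=np.array([.6318,.0536])
d=ctrl.get_image("side");P=cloud(d).reshape(-1,3);P=P[~np.isnan(P[:,0])];q=(P[:,:2]-o)@M;z=P[:,2]
m=(np.abs(q[:,1]+.205)<.015)&(np.abs(q[:,0]+.03)<.015)&(z>.05);print("pad z",np.median(z[m]),m.sum())
for i,(y,h) in enumerate(zip((.116,.058,0,-.058,-.116),(130,118,106,95,85))):
    m=(np.abs(q[:,1]-y)<.022)&(np.abs(q[:,0])<.022)&(z>.03)&(z<.145);t=z[m].max();k=m&(z>t-.006);print(i+1,"top",round(t*1000,1),"exp",h+6,np.round(np.median(q[k],0)*1000,1))
cv2.imwrite("pics/i.png",cv2.resize(d["color"][120:340,210:430,::-1],(600,600),interpolation=cv2.INTER_CUBIC))
E
```

```text
time: 44.65
position: [0.5209, -0.2361, 0.2388]
tool_rot: [-2.134, -2.304, -0.002]
ft_force: [-0.1, 0.7, 0.4]
grip_width: 0.006
grip_force: 0.0
t 44.6 tcp [ 520.9 -236.1  238.8] phi 94.4 tilt 0.1 w 0.5 gf 0.0 F [-0.1  0.7  0.4] j7 0.32
pad z 0.08324632834886381 87
1 top 140.5 exp 136 [ -2.9 122.1]
2 top 127.8 exp 124 [-4.4 59.4]
3 top 113.3 exp 112 [-5.6  9.5]
4 top 104.2 exp 101 [ -1.3 -56.7]
5 top 96.6 exp 91 [  -3.8 -113.7]
```

View pics/i.png

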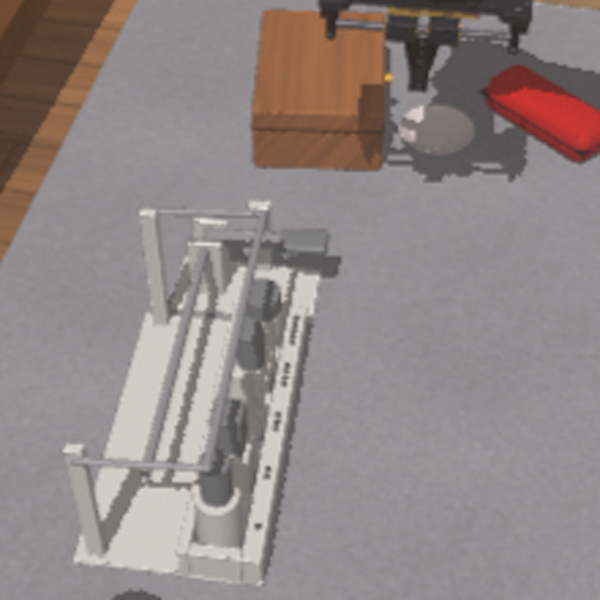

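The pad rests at 83 mm with nothing touching it, so the lever is latched. The keeper lies over the upright bottles and the arm is clear. Handing in.

```bash
python3 -c "
from bench import ctrl
print(ctrl.close_job())"
```

```text
the job is handed in; nothing more can be done
None
```

I put all five bottles upright and fully down in pockets 1 to 5, in number order, latched the lever with the keeper bar over them, and handed the job in with the arm clear; no verdict was returned.

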